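Unmould the plaster owls and slide the drying tray up onto its board

TASK

Clear the two amber jars off the pale drying board and stand them upright on the cork mat, and lift every plaster owl out of the blue mould and stand it upright in the plywood tray. Then lift the tray's leading end so that it rests on the edge of the board with the trailing end still on the desk, let go, and push the tray on from behind until it lies flat and wholly on the board, owls still standing in it. Do not carry the tray bodily, and leave the other things on the desk alone.

Things in the scene. Friction and masses are not known exactly. Their poses are not given: they have to be found in the camera images.
- tray: loose plywood tray, 156 (own x) x 206 mm (own y), 0.45 kg, inside 140 x 190, floor 6 thick. Origin: centre of underside; own +y points to the leading end, facing the board. Side walls 32 mm high; end walls 8 thick, 50 high, each topped by a round grip bar 14 mm thick, 150 long, along own x, on which the tray pivots when held
- tray_front_bar (a point): middle of the leading grip bar's axis, 50 mm above the tray's underside, 99 mm from the tray's centre towards the board
- tray_rear_bar (a point): middle of the trailing grip bar's axis, 50 mm above the tray's underside, 99 mm from the tray's centre on the side away from the board. A long push here can jam while the leading end rides up, because the pusher's friction holds the trailing end down: once the tray's middle is 20 mm or more past the board's edge, back off and it tips flat by itself, then push on
- tray_front_left (a point): bottom corner of the tray, leading end, own -x side (nearer the robot)
- tray_front_right (a point): bottom corner of the tray, leading end, own +x side (farther from the robot)
- tray_rear_left (a point): bottom corner of the tray, trailing end, own -x side
- tray_rear_right (a point): bottom corner of the tray, trailing end, own +x side
- board: pale wooden drying board fixed on the desk, 280 mm (own x) by 280 mm (own y), 15 mm thick: a step 15 mm high. Origin: centre of its underside; the edge the tray must climb is its own y = -140 mm side; the tray travels towards own +y
- mould: blue mould block fixed on the desk, 146 x 146 mm, 23 mm high. Origin: centre of its underside. Four open square cavities, 46 x 46 mm, 15 mm deep (floor 8 mm above the desk), centred at own x, y = +-36 mm; some may be empty
- mat: cork mat fixed on the desk, 100 mm (own x) by 150 mm (own y), 3 mm thick. Origin: centre of its underside
- owl1: white plaster owl figure standing in a mould cavity (may be absent), 85 g. Square plinth 43 x 43 mm, 14 mm high, its sides parallel to own x and y; above it a round body 30 mm in diameter from 14 to 52 mm, domed head up to 67 mm and two small ears to 71 mm. Take it by the round body. Origin: centre of its underside; z up
- owl2: white plaster owl figure standing in a mould cavity (may be absent), 85 g. Square plinth 43 x 43 mm, 14 mm high, its sides parallel to own x and y; above it a round body 30 mm in diameter from 14 to 52 mm, domed head up to 67 mm and two small ears to 71 mm. Take it by the round body. Origin: centre of its underside; z up
- owl3: white plaster owl figure standing in a mould cavity (may be absent), 85 g. Square plinth 43 x 43 mm, 14 mm high, its sides parallel to own x and y; above it a round body 30 mm in diameter from 14 to 52 mm, domed head up to 67 mm and two small ears to 71 mm. Take it by the round body. Origin: centre of its underside; z up
- owl4: white plaster owl figure standing in a mould cavity (may be absent), 85 g. Square plinth 43 x 43 mm, 14 mm high, its sides parallel to own x and y; above it a round body 30 mm in diameter from 14 to 52 mm, domed head up to 67 mm and two small ears to 71 mm. Take it by the round body. Origin: centre of its underside; z up
- jar1: closed amber glass jar with a white cap, standing on the board at the start, 48 mm in diameter, 66 mm high in all, 0.16 kg. Origin: centre of its underside; z up
- jar2: closed amber glass jar with a white cap, standing on the board at the start, 48 mm in diameter, 66 mm high in all, 0.16 kg. Origin: centre of its underside; z up
- mug: bystander: white mug, 80 mm in diameter, 90 mm high, origin under its centre
- sandblock: bystander: cork sanding block, 40 x 65 x 28 mm, origin under its centre
- tape: bystander: brown ring of tape lying flat, 90 mm in diameter, 22 mm high, origin under its centre
- bird: bystander: terracotta bird figure, 62 mm high, origin under its centre
- cup: bystander: terracotta cup, 70 mm in diameter, 60 mm high, origin under its centre
- brush: bystander: paint brush lying on the desk, origin near its middle

How it is judged:
By the outcome, as a careful person would: the job done as asked, in the order asked, and still so for the second after the job is handed in, with the robot touching nothing.
Of owl1, owl2, owl3, owl4 only 2 to 4 are there at a start; the rules pass over those that are not, and their reading is None.
At some moment in a run one of tray may be knocked a few centimetres aside while the robot is not near it.
It also fails if it takes over 208 s, if anything falls off the work surface, if the arm or the gripper's body presses on something with over 40 N, if the wrist force passes 120 N, or if a joint passes its speed limit or range.

ROBOT

A 6-joint arm with a two-finger parallel gripper is mounted at the origin on the work surface. World frame = base frame: x ahead of the robot, y to its left, z up, the work surface at z = 0. Lengths are in m, angles in rad, forces in N, time in s.
With the tool pointing down it reaches from about 0.375 to 0.925 m from the base axis. Payload 5.7 kg.
Tool frame: the origin (TCP) lies on the centre line of the jaws, within the pads' length; the fingertips stand 8 mm ahead of it and the grasp point (between the pads) lies 11 mm behind it (robot.tcp_to_tips is the distance from the TCP to the fingertips, in m); x points along the fingers, y is the direction in which the jaws open and shut, and the axes are right-handed (so a half turn about x gives the same grasp; the last joint's range is limited). The gripper opens to 88 mm and grips with 3 to 60 N. Pads are 20 mm wide; open, the fingers measure 115 mm over their backs; the gripper's body (75 mm by 178 mm) begins 61 mm behind the grasp point.
Start: joints at [1.09, 0.359, 1.51, -0, 1.272, -0.115], TCP at [0.215, 0.56, 0.231] pointing down, gripper open.
Joint ranges: [-2.97, 2.97], [-1.01, 2.36], [0.21, 2.38], [-0.96, 4.11], [0.2, 2.71], [-2.98, 2.98]. Speed limits (rad/s): [2.39, 2.39, 3.14, 3.14, 3.14, 3.14].

INTERFACE

Orientations are given as a 3x3 rotation matrix whose columns are the frame's x, y, z axes.
In Python, from rig import robot gives the robot as it stands. The module is installed in compiled form; this text tells all that it offers.
- The arm moves only by the shell command python3 -m handwheel 'ROWS' [FORCE]. ROWS is JSON, a list of rows, each a list of 7 numbers: the shift along the tool's x, y, z in units of 300 mm (1.0 is 300 mm), then the turn, a rotation vector about the tool's x, y, z in units of 0.5 rad (1.0 is 0.5 rad), then the gripper's target within -1 to 1 (shut at 1, half-way at 0, fully open at -1). In form: [[x, y, z, ax, ay, az, gripper], ...]. A call has 1 to 10 rows; each row is the pose to reach, as a shift and turn from the pose commanded when the call began, along the tool's axes at that moment; what a row does not reach only later rows make up. A row lasts 1/12 s, in which the tool goes at most 41.7 mm and 7.16 degrees, less where a joint would pass 70% of its speed; a pose out of reach is approached as far as the arm can. A call with a number of a shift or a turn outside -1 to 1 is refused whole. A call with a gripper value outside its range is refused whole. The fingers move at their own pace and stop on an object; FORCE is the grip in N (left out, the last holds). Time passes only in rows, so rows that repeat a pose let the fingers close. It gives the time, the measured TCP pose, the force and the opening at its end, in the units of the state.
- robot.read_state(): the state, without advancing time (a new reading comes with each control period).
- robot.grab_frame(name): name is "scene" or "top" or "wrist"; returns a dict with "pixels" (400x640x3 uint8, blue, green, red), "fov_y" (degrees; the focal length in pixels is half the picture's height over the tangent of half this angle, whatever the lens; pixels are square), "cx", "cy" (the principal point, pixels), "dist_coeffs" ([k1, k2, p1, p2, k3] as OpenCV has them; the pictures are not rectified), "R" (3x3) and "t" (3): a world point X has camera coordinates R X + t. Camera axes: x right, y down, z forward; pixel columns grow to the right and rows downward; lengths in m; the calibration is good to about 2 mm. A picture is of the moment at which its call begins. There is no depth.
- robot.finish_job(): hands the job in, once; it reports no verdict.
Trained networks look in a picture, given as the dict that the camera call returned (one of the last four; its "shot" number tells which), for a name from the list of things; names that differ only in an ending like _2 or _b are one class to them, and where a whole thing is asked for, a point or a joint stands for the part that bears it (a point fixed in the world has none). Each returns a list of dicts, best first, with "confidence" (0 to 1); they miss things now and then, are a little off and sometimes report something else, mostly with a low value. They report only what shows in the picture. A call takes as long as a camera call.
- robot.boxes_of(picture, target): "at" ([x, y, z] in m, in the coordinates of the camera as it stood for that picture, good to about 4 mm: the middle of the surface that is visible of it).
- robot.spot_point(picture, target): "at" ([x, y, z] in m, in the coordinates of the camera as it stood for that picture, good to about 4 mm: a listed point, or the origin of a listed thing).
The state is a dict: "time": time; "joint_pos": joint angles; "dq": joint speeds; "joint_efforts": joint torques, N m; "position": TCP position; "tcp_rot": TCP orientation; "contact_force": force on the tool from outside, world axes, zero at the start; "ft_torque": the same for the moment, N m; "grip_width": opening from 0.0 (shut) to 1.0 (fully open).
Only numpy, scipy, OpenCV 4.12 (cv2) and the standard library are available. Lean on these libraries where they do the work, as an engineer would, in place of code of your own. Each camera call takes 0.05 s, during which the arm holds its last target.

## Working session

There is one attempt and no reset: what is moved stays moved. The work goes in short steps, Python scripts to look and compute and a shell command to move; the robot and the scene stay as the last step left them, time stands still between calls to the robot, and variables do not carry over. Pictures are saved under pics/ and viewed, and the job is handed in when it is done.

```bash
ls; mkdir -p pics; cat > h.py <<'E'
import numpy as np, cv2
from rig import robot
def grab(n,save=None):
    p=robot.grab_frame(n)
    if save: cv2.imwrite('pics/%s.png'%save,p['pixels'])
    return p
def w(p,at): return np.array(p['R']).T@(np.array(at)-np.array(p['t']))
def spot(p,n,k=5,minc=0.2,f='spot'):
    r=(robot.spot_point if f=='spot' else robot.boxes_of)(p,n)
    return [(round(d['confidence'],2),w(p,d['at']).round(4).tolist()) for d in r[:k] if d['confidence']>=minc]
def proj(p,X):
    R=np.array(p['R']);t=np.array(p['t']);f=200/np.tan(np.radians(p['fov_y']/2))
    K=np.array([[f,0,p['cx']],[0,f,p['cy']],[0,0,1]])
    return cv2.projectPoints(np.array(X,float).reshape(-1,1,3),cv2.Rodrigues(R)[0],t,K,np.array(p['dist_coeffs'],float))[0].reshape(-1,2)
def ray(p,uv,z):
    R=np.array(p['R']);t=np.array(p['t']);f=200/np.tan(np.radians(p['fov_y']/2))
    K=np.array([[f,0,p['cx']],[0,f,p['cy']],[0,0,1]])
    q=cv2.undistortPoints(np.array(uv,float).reshape(-1,1,2),K,np.array(p['dist_coeffs'],float)).reshape(-1,2)
    C=-R.T@t; out=[]
    for a in q:
        d=R.T@np.array([a[0],a[1],1]); out.append(C+d*(z-C[2])/d[2])
    return np.array(out)
E
python3 - <<'E'
from h import *
s=robot.read_state();print(s)
for n in ['scene','top']:
    p=grab(n,n+'0')
    print(n,p['pixels'].shape,p['fov_y'],(-np.array(p['R']).T@p['t']))
    for o in ['tray','tray_front_bar','tray_rear_bar','tray_front_left','tray_front_right','tray_rear_left','tray_rear_right','board','mould','mat','owl1','jar1','mug','sandblock','tape','bird','cup','brush']:
        print(o,spot(p,o))
E
```

```text
pics
{'time': 0.0, 'joint_pos': array([ 1.08992878e+00,  3.59481550e-01,  1.51142080e+00,  1.31876763e-05,
        1.27250149e+00, -1.15095859e-01]), 'dq': array([-0.00059063, -0.00024271,  0.00067066, -0.0009485 , -0.00050376,
       -0.00105102]), 'joint_efforts': array([ 7.43560895e-05, -5.15387535e+01, -2.70725405e+01,  6.75732479e-02,
        3.49190680e-02, -1.19855922e-04]), 'position': array([0.21428944, 0.55970871, 0.22982798]), 'tcp_rot': array([[-8.48936984e-04,  3.57672906e-01,  9.33846546e-01],
       [-1.59995568e-03,  9.33845201e-01, -3.57673846e-01],
       [-9.99998360e-01, -1.79775564e-03, -2.20514930e-04]]), 'contact_force': array([ 0.43593837, -0.91128754, -0.48894223]), 'ft_torque': array([ 0.01602023, -0.00820323,  0.04628703]), 'grip_width': 1.0034501216189284}
scene (400, 640, 3) 43.4526801270814 [ 1.2018107  -0.73233432  1.18610606]
tray [(0.84, [0.5326, 0.036, 0.0005]), (0.23, [0.4468, -0.0575, -0.0068])]
tray_front_bar [(0.66, [0.539, 0.1377, 0.0479])]
tray_rear_bar []
tray_front_left [(0.72, [0.4612, 0.1466, -0.0014])]
tray_front_right [(0.67, [0.62, 0.133
[... 1624 characters left out ...]
732, -0.3036, -0.0027]), (0.5, [0.5569, 0.3199, -0.0013])]
mat [(0.6, [0.6457, -0.2314, 0.0051]), (0.44, [0.3494, 0.1988, -0.0024])]
owl1 [(0.86, [0.4321, -0.3298, 0.0097]), (0.67, [0.4484, -0.2614, 0.013]), (0.54, [0.4971, -0.3447, 0.008]), (0.53, [0.5205, -0.283, 0.0118])]
jar1 [(0.6, [0.5767, 0.2489, 0.0135]), (0.58, [0.5856, 0.3625, 0.016])]
mug [(0.86, [0.7851, 0.1341, 0.0004])]
sandblock [(0.57, [0.3478, 0.1978, -0.0009])]
tape [(0.56, [0.5775, -0.4346, -0.0033])]
bird [(0.86, [0.7774, -0.1844, 0.0002]), (0.34, [0.7879, 0.1345, 0.0004])]
cup [(0.98, [0.3127, 0.2728, -0.0025]), (0.74, [0.5294, -0.0603, 0.0511]), (0.73, [0.5555, 0.3193, 0.0018])]
brush [(0.89, [0.8095, -0.0421, 0.0052])]
```

View pics/scene0.png

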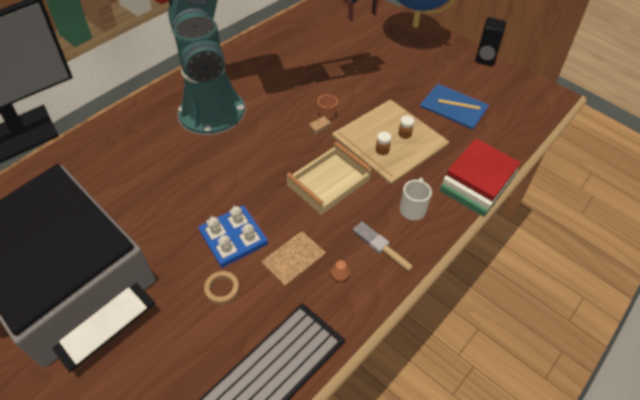

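View pics/top0.png

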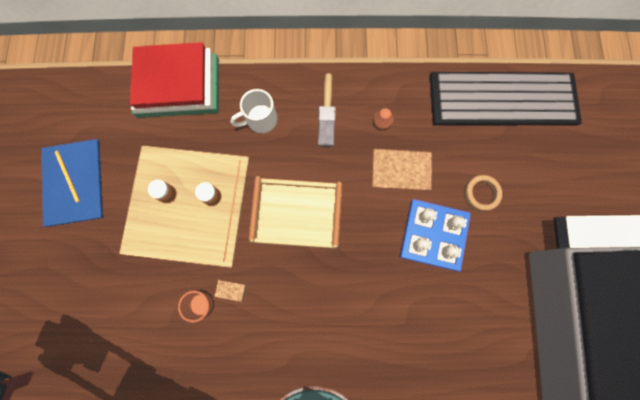

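Four owls stand in the mould near (425–455, 215–250) in the top view. The jars are at (160,190) and (205,193) on the board, and the tray is at (295,212). I'll fit the yaws from the corners next.

```bash
python3 - <<'E'
from h import *
p=grab('top'); im=p['pixels']
def yaw(c): 
    c=np.array(c); print(c.round(4).tolist(), c.mean(0).round(4))
    for i in range(4):
        d=c[(i+1)%4]-c[i]; print('  ang',round(np.degrees(np.arctan2(d[1],d[0])),2),np.linalg.norm(d).round(4))
print('board');yaw(ray(p,[(140,147),(248,157),(233,265),(121,252)],.015))
hsv=cv2.cvtColor(im,cv2.COLOR_BGR2HSV)
m=cv2.inRange(hsv,(105,150,80),(125,255,255)); m[:,:350]=0
ys,xs=np.nonzero(m); r=cv2.minAreaRect(cv2.convexHull(np.stack([xs,ys],1).astype(np.int32))); b=cv2.boxPoints(r);print('mould',b);yaw(ray(p,b,.023))
print('mat');yaw(ray(p,[(373.5,149.5),(433,151),(432,189.5),(372.5,185.5)],.003))
big=cv2.resize(im[120:290,100:480],None,fx=2,fy=2,interpolation=cv2.INTER_CUBIC);cv2.imwrite('pics/c1.png',big)
E
```

```text
board
[[0.7079, 0.4436, 0.015], [0.6777, 0.1629, 0.015], [0.4059, 0.1918, 0.015], [0.4389, 0.4692, 0.015]] [0.5576 0.3169 0.015 ]
  ang -96.13 0.2823
  ang 173.93 0.2734
  ang 83.22 0.2793
  ang -5.43 0.2702
mould [[400.39813 257.83145]
 [411.86566 201.76796]
 [468.84534 213.42288]
 [457.3778  269.4864 ]]
[[0.4186, -0.2133, 0.023], [0.5562, -0.2481, 0.023], [0.5254, -0.389, 0.023], [0.3888, -0.3504, 0.023]] [ 0.4723 -0.3002  0.023 ]
  ang -14.21 0.1419
  ang -102.31 0.1442
  ang 164.22 0.142
  ang 77.73 0.1403
mat
[[0.699, -0.1599, 0.003], [0.694, -0.3154, 0.003], [0.5913, -0.3062, 0.003], [0.603, -0.1541, 0.003]] [ 0.6468 -0.2339  0.003 ]
  ang -91.83 0.1556
  ang 174.9 0.1032
  ang 85.59 0.1526
  ang -3.47 0.0962
```

View pics/c1.png

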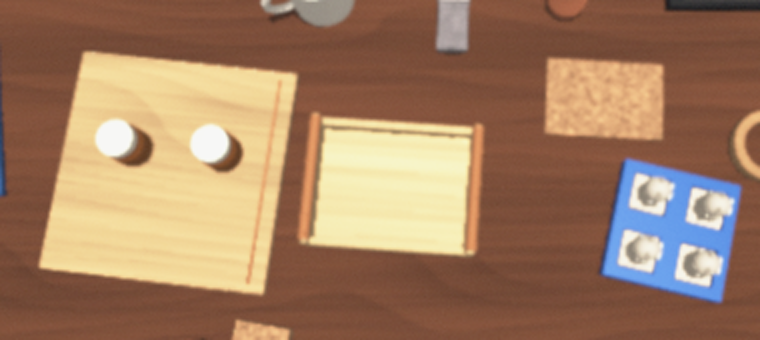

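```bash
cat > d.py <<'E'
# usage: d.py x y z yawdeg  -> units (yaw 0: tool y = world y)
import sys; from h import *
from scipy.spatial.transform import Rotation as Ro
x,y,z,a=map(float,sys.argv[1:5])
s=robot.read_state();R=np.array(s['tcp_rot'])
d=R.T@(np.array([x,y,z])-s['position'])/0.3
a=np.radians(a);c,sn=np.cos(a),np.sin(a)
T=np.array([[0,-sn,c],[0,c,sn],[-1,0,0]])
rv=Ro.from_matrix(R.T@T).as_rotvec()/0.5
print('shift',d.round(3),'turn',rv.round(3),'pos',np.round(s['position'],4),'t',round(s['time'],2),'w',round(s['grip_width']*88,1))
E
python3 -m handwheel '[[0,-0.27,0.75,-0.7316,0,0,-1],[0,-0.27,0.75,-0.7316,0,0,-1],[0,-0.27,0.75,-0.7316,0,0,-1],[0,-0.27,0.75,-0.7316,0,0,-1],[0,-0.27,0.75,-0.7316,0,0,-1],[0,-0.27,0.75,-0.7316,0,0,-1],[0,-0.27,0.75,-0.7316,0,0,-1]]' 30; python3 d.py 0.5785 0.2485 0.044 0
```

```text
time: 2.53
position: [0.401, 0.4001, 0.2308]
tcp_rot: [[0.003, 0.005, 1.0], [-0.002, 1.0, -0.005], [-1.0, -0.002, 0.003]]
contact_force: [0.0, 0.5, -0.1]
grip_width: 1.0
shift [ 0.625 -0.501  0.592] turn [-0.009  0.006  0.004] pos [0.401  0.4001 0.2308] t 2.53 w 88.0
```

```bash
python3 -m handwheel '[[0,-0.5,0.59,0,0,0,-1],[0,-0.5,0.59,0,0,0,-1],[0,-0.5,0.59,0,0,0,-1],[0,-0.5,0.59,0,0,0,-1],[0,-0.5,0.59,0,0,0,-1],[0,-0.5,0.59,0,0,0,-1],[0,-0.5,0.59,0,0,0,-1],[0,-0.5,0.59,0,0,0,-1]]'; python3 - <<'E'
from h import *
p=grab('wrist','w1'); print(spot(p,'jar1'))
p=grab('top'); print(spot(p,'jar1'))
E
python3 d.py 0.5785 0.2485 0.044 0
```

```text
time: 3.2
position: [0.5734, 0.2535, 0.2303]
tcp_rot: [[-0.001, 0.003, 1.0], [0.0, 1.0, -0.003], [-1.0, 0.0, -0.001]]
contact_force: [-0.5, -0.5, -0.1]
grip_width: 0.999
[(0.75, [0.5831, 0.3652, 0.0156]), (0.61, [0.5726, 0.2501, 0.0137])]
[(0.93, [0.5772, 0.2468, 0.0137]), (0.93, [0.5828, 0.3619, 0.0167])]
shift [ 0.622 -0.023  0.024] turn [ 0.003 -0.001 -0.   ] pos [0.5715 0.2553 0.2306] t 3.4 w 88.1
```

View pics/w1.png

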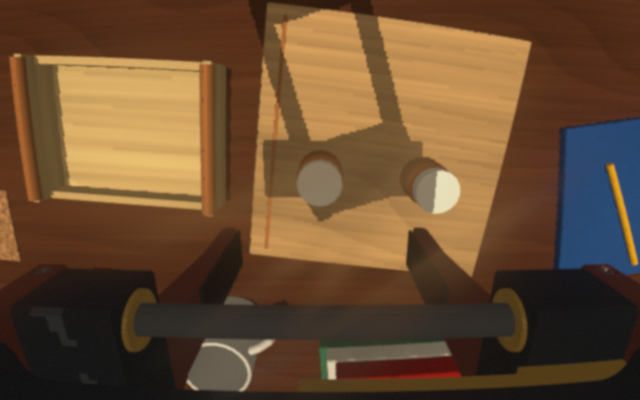

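The wrist view shows jar1's cap at (320,183), between the fingers, and jar2's at (435,190). Going down and gripping jar1.

```bash
python3 -m handwheel '[[0.2,-0.023,0.02,0,0,0,-1],[0.5,-0.023,0.02,0,0,0,-1],[0.62,-0.023,0.02,0,0,0,-1],[0.62,-0.023,0.02,0,0,0,-1],[0.62,-0.023,0.02,0,0,0,-1],[0.62,-0.023,0.02,0,0,0,-1],[0.62,-0.023,0.02,0,0,0,1],[0.62,-0.023,0.02,0,0,0,1],[0.62,-0.023,0.02,0,0,0,1],[0.62,-0.023,0.02,0,0,0,1]]' 25; python3 d.py 0.647 -0.195 0.172 -4.5
```

```text
time: 4.23
position: [0.5803, 0.248, 0.047]
tcp_rot: [[0.004, -0.0, 1.0], [0.001, 1.0, 0.0], [-1.0, 0.001, 0.004]]
contact_force: [0.1, -0.8, -0.3]
grip_width: 0.731
shift [-0.417 -1.476  0.223] turn [ 0.158  0.008 -0.003] pos [0.5803 0.248  0.047 ] t 4.23 w 64.3
```

```bash
python3 -m handwheel '[[0,0,0,0,0,0,1],[0,0,0,0,0,0,1],[0,0,0,0,0,0,1],[0,0,0,0,0,0,1]]'; python3 -m handwheel '[[-0.12,0,0,0,0,0,1],[-0.25,0,0,0,0,0,1],[-0.38,-0.05,0.02,0,0,0,1],[-0.4,-0.2,0.05,0,0,0,1],[-0.4,-0.34,0.07,0,0,0,1],[-0.4,-0.48,0.1,0.05,0,0,1],[-0.4,-0.62,0.12,0.1,0,0,1],[-0.4,-0.76,0.14,0.15,0,0,1],[-0.4,-0.9,0.16,0.15,0,0,1],[-0.4,-0.96,0.18,0.15,0,0,1]]'; python3 d.py 0.647 -0.195 0.172 -4.5
```

```text
time: 4.57
position: [0.5793, 0.2475, 0.0456]
tcp_rot: [[0.001, 0.0, 1.0], [0.001, 1.0, -0.0], [-1.0, 0.001, 0.001]]
contact_force: [-0.4, 0.5, 6.2]
grip_width: 0.536
time: 5.4
position: [0.632, -0.0447, 0.1643]
tcp_rot: [[-0.001, 0.077, 0.997], [-0.001, 0.997, -0.077], [-1.0, -0.001, -0.001]]
contact_force: [0.7, 0.0, -1.1]
grip_width: 0.536
shift [-0.025 -0.496  0.088] turn [ 0.004 -0.002  0.003] pos [ 0.632  -0.0447  0.1643] t 5.4 w 47.2
```

```bash
python3 -m handwheel '[[0,-0.14,0.03,0,0,0,1],[0,-0.28,0.05,0,0,0,1],[0,-0.42,0.08,0,0,0,1],[0,-0.49,0.088,0,0,0,1],[0.14,-0.495,0.088,0,0,0,1],[0.28,-0.495,0.088,0,0,0,1],[0.38,-0.495,0.088,0,0,0,1],[0.41,-0.495,0.088,0,0,0,1],[0.41,-0.495,0.088,0,0,0,1]]'; python3 d.py 0.647 -0.195 0.0342 -4.5
```

```text
time: 6.15
position: [0.645, -0.1898, 0.0383]
tcp_rot: [[-0.007, 0.075, 0.997], [0.003, 0.997, -0.075], [-1.0, 0.002, -0.007]]
contact_force: [0.7, -1.4, -2.4]
grip_width: 0.537
shift [ 0.014 -0.017  0.008] turn [ 0.007 -0.014 -0.004] pos [ 0.645  -0.1898  0.0383] t 6.15 w 47.3
```

```bash
python3 -m handwheel '[[0,-0.01,0,0,0,0,1],[0.01,-0.015,0,0,0,0,1],[0.014,-0.015,0.005,0,0,0,1],[0.014,-0.015,0.005,0,0,0,1]]'; python3 d.py 0.647 -0.195 0.0342 -4.5
```

```text
time: 6.48
position: [0.6506, -0.196, 0.0393]
tcp_rot: [[0.003, 0.075, 0.997], [-0.001, 0.997, -0.075], [-1.0, -0.001, 0.003]]
contact_force: [0.3, 0.6, -1.9]
grip_width: 0.533
shift [ 0.017  0.002 -0.012] turn [0.007 0.006 0.002] pos [ 0.6506 -0.196   0.0393] t 6.48 w 46.9
```

```bash
python3 -m handwheel '[[0.01,0,0,0,0,0,1],[0.015,0,0,0,0,0,1],[0.015,0,0,0,0,0,1],[0.015,0,0,0,0,0,1]]'; python3 d.py 0.647 -0.195 0.0342 -4.5
```

```text
time: 6.82
position: [0.6495, -0.1956, 0.0336]
tcp_rot: [[0.001, 0.075, 0.997], [-0.001, 0.997, -0.075], [-1.0, -0.0, 0.001]]
contact_force: [-0.5, 0.3, 3.3]
grip_width: 0.536
shift [-0.002  0.001 -0.009] turn [0.007 0.002 0.001] pos [ 0.6495 -0.1956  0.0336] t 6.82 w 47.2
```

Contact at +3.3 N. Releasing, then rising.

```bash
python3 -m handwheel '[[0,0,0,0,0,0,-1],[0,0,0,0,0,0,-1],[0,0,0,0,0,0,-1],[0,0,0,0,0,0,-1],[-0.14,0,0,0,0,0,-1],[-0.28,0,0,0,0,0,-1],[-0.42,0,0,0,0,0,-1],[-0.56,0.1,0,0,0,0,-1],[-0.56,0.3,0,0,0,0,-1],[-0.56,0.44,0,0,0,0,-1]]';python3 - <<'E'
from h import *
p=grab('top'); print(spot(p,'jar1'))
E
python3 d.py 0.584 0.363 0.2 0
```

```text
time: 7.65
position: [0.6593, -0.0896, 0.2036]
tcp_rot: [[0.007, 0.078, 0.997], [-0.002, 0.997, -0.078], [-1.0, -0.001, 0.007]]
contact_force: [-0.1, 1.4, -1.0]
grip_width: 0.996
[(0.93, [0.5849, 0.3619, 0.0151])]
shift [ 0.007  1.466 -0.349] turn [-0.141  0.003 -0.005] pos [ 0.6575 -0.0832  0.2011] t 7.75 w 87.9
```

```bash
python3 -m handwheel '[[0,0.98,-0.25,-0.14,0,0,-1],[0,0.98,-0.25,-0.14,0,0,-1],[0,0.98,-0.25,-0.14,0,0,-1],[0,0.98,-0.25,-0.14,0,0,-1],[0,0.98,-0.25,-0.14,0,0,-1],[0,0.98,-0.25,-0.14,0,0,-1],[0,0.98,-0.25,-0.14,0,0,-1],[0,0.98,-0.25,-0.14,0,0,-1]]';python3 - <<'E'
from h import *
p=grab('top','t2'); print(spot(p,'jar1'))
E
python3 d.py 0.584 0.363 0.044 0
```

```text
time: 8.42
position: [0.6026, 0.2149, 0.1993]
tcp_rot: [[-0.001, 0.002, 1.0], [0.002, 1.0, -0.002], [-1.0, 0.002, -0.001]]
contact_force: [-0.4, -0.5, 0.4]
grip_width: 1.001
[(0.79, [0.6442, -0.198, -0.0001]), (0.36, [0.6488, -0.2328, 0.004])]
shift [ 0.518  0.504 -0.065] turn [-0.002 -0.001  0.   ] pos [0.6035 0.2119 0.1993] t 8.52 w 87.8
```

View pics/t2.png

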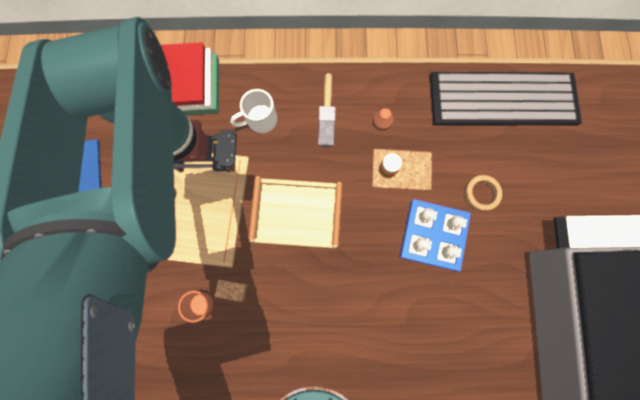

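Jar1 stands on the mat at (391,163). Next is jar2.

```bash
python3 -m handwheel '[[0,0.504,-0.065,0,0,0,-1],[0,0.504,-0.065,0,0,0,-1],[0,0.504,-0.065,0,0,0,-1],[0,0.504,-0.065,0,0,0,-1],[0.14,0.504,-0.065,0,0,0,-1],[0.28,0.504,-0.065,0,0,0,-1],[0.42,0.504,-0.065,0,0,0,-1],[0.518,0.504,-0.065,0,0,0,-1],[0.518,0.504,-0.065,0,0,0,-1],[0.518,0.504,-0.065,0,0,0,-1]]'; python3 d.py 0.584 0.363 0.044 0; python3 -m handwheel '[[0,0,0,0,0,0,1],[0,0,0,0,0,0,1],[0,0,0,0,0,0,1],[0,0,0,0,0,0,1],[0,0,0,0,0,0,1],[0,0,0,0,0,0,1],[0,0,0,0,0,0,1],[0,0,0,0,0,0,1]]' 25;  python3 d.py 0.647 -0.272 0.172 -4.5
```

```text
time: 9.35
position: [0.5851, 0.3586, 0.0425]
tcp_rot: [[-0.004, 0.006, 1.0], [-0.003, 1.0, -0.006], [-1.0, -0.003, -0.004]]
contact_force: [-0.1, -0.3, -0.5]
grip_width: 0.998
shift [-0.005  0.015 -0.004] turn [-0.013 -0.008  0.005] pos [0.5851 0.3586 0.0425] t 9.35 w 87.8
time: 10.02
position: [0.5858, 0.3614, 0.045]
tcp_rot: [[0.001, 0.005, 1.0], [0.0, 1.0, -0.005], [-1.0, 0.0, 0.001]]
contact_force: [-1.3, -0.8, 4.5]
grip_width: 0.54
shift [-0.424 -2.11   0.214] turn [ 0.147  0.001 -0.001] pos [0.5858 0.3614 0.045 ] t 10.02 w 47.5
```

```bash
python3 -m handwheel '[[-0.14,0,0,0,0,0,1],[-0.28,0,0,0,0,0,1],[-0.42,-0.05,0.02,0,0,0,1],[-0.43,-0.18,0.05,0,0,0,1],[-0.43,-0.32,0.07,0,0,0,1],[-0.43,-0.46,0.1,0.05,0,0,1],[-0.43,-0.6,0.12,0.1,0,0,1],[-0.43,-0.74,0.14,0.147,0,0,1],[-0.43,-0.88,0.16,0.147,0,0,1],[-0.43,-1,0.18,0.147,0,0,1]]'; python3 d.py 0.647 -0.272 0.172 -4.5
```

```text
time: 10.85
position: [0.6374, 0.0589, 0.1728]
tcp_rot: [[-0.001, 0.078, 0.997], [-0.0, 0.997, -0.078], [-1.0, -0.0, -0.001]]
contact_force: [-0.3, -0.2, -2.0]
grip_width: 0.538
shift [ 0.003 -1.097  0.118] turn [ 0.    -0.003  0.   ] pos [0.6374 0.0589 0.1728] t 10.85 w 47.3
```

```bash
python3 -m handwheel '[[0,-1,0.1,0,0,0,1],[0,-1,0.1,0,0,0,1],[0,-1,0.1,0,0,0,1],[0,-1,0.1,0,0,0,1],[0,-1,0.1,0,0,0,1],[0,-1,0.1,0,0,0,1],[0,-1,0.1,0,0,0,1],[0,-1,0.1,0,0,0,1],[0,-1,0.1,0,0,0,1],[0,-1,0.1,0,0,0,1]]'; python3 d.py 0.647 -0.272 0.036 -4.5
```

```text
time: 11.68
position: [0.6438, -0.2406, 0.1725]
tcp_rot: [[-0.001, 0.08, 0.997], [0.001, 0.997, -0.08], [-1.0, 0.001, -0.002]]
contact_force: [-0.0, 0.9, -2.2]
grip_width: 0.537
shift [ 0.455 -0.104  0.02 ] turn [-0.003 -0.003 -0.002] pos [ 0.6438 -0.2406  0.1725] t 11.68 w 47.2
```

```bash
python3 -m handwheel '[[0,-0.104,0.02,0,0,0,1],[0,-0.108,0.02,0,0,0,1],[0.14,-0.108,0.02,0,0,0,1],[0.28,-0.108,0.02,0,0,0,1],[0.4,-0.108,0.02,0,0,0,1],[0.44,-0.108,0.02,0,0,0,1],[0.455,-0.108,0.02,0,0,0,1],[0.46,-0.108,0.02,0,0,0,1],[0.46,-0.108,0.02,0,0,0,1]]'; python3 d.py 0.647 -0.272 0.034 -4.5
```

```text
time: 12.43
position: [0.6494, -0.2733, 0.0371]
tcp_rot: [[0.002, 0.078, 0.997], [-0.001, 0.997, -0.078], [-1.0, -0.001, 0.002]]
contact_force: [-0.2, 0.4, -1.1]
grip_width: 0.54
shift [ 0.01   0.004 -0.008] turn [0.002 0.005 0.002] pos [ 0.6494 -0.2733  0.0371] t 12.43 w 47.6
```

```bash
python3 -m handwheel '[[0.006,0,0,0,0,0,1],[0.013,0,0,0,0,0,1],[0.015,0,0,0,0,0,1],[0.015,0,0,0,0,0,1]]'; python3 d.py 0.647 -0.272 0.034 -4.5
```

```text
time: 12.77
position: [0.6494, -0.2741, 0.033]
tcp_rot: [[0.003, 0.079, 0.997], [-0.002, 0.997, -0.079], [-1.0, -0.001, 0.003]]
contact_force: [0.5, 1.6, 4.8]
grip_width: 0.539
shift [-0.003  0.006 -0.008] turn [-0.     0.007  0.003] pos [ 0.6494 -0.2741  0.033 ] t 12.77 w 47.4
```

```bash
python3 -m handwheel '[[0,0,0,0,0,0,-0.4],[0,0,0,0,0,0,-0.4],[0,0,0,0,0,0,-0.4],[0,0,0,0,0,0,-0.4],[-0.14,0,0,0,0,0,-0.4],[-0.28,0,0,0,0,0,-0.4],[-0.42,0,0,0,0,0,-0.4],[-0.52,0.1,-0.2,0,0,0,-0.4],[-0.52,0.24,-0.3,0,0,0,-0.4],[-0.52,0.35,-0.3,0,0,0,-0.4]]';python3 - <<'E'
from h import *
for n in ['top','scene','wrist']:
    p=grab(n,n+'3'); print(n,spot(p,'jar1'),spot(p,'owl1'),spot(p,'mould'),spot(p,'tray'),spot(p,'mat'))
E
python3 d.py 0.52 -0.282 0.2 -13.3
```

```text
time: 13.6
position: [0.5729, -0.1851, 0.1863]
tcp_rot: [[0.002, 0.081, 0.997], [-0.002, 0.997, -0.081], [-1.0, -0.002, 0.002]]
contact_force: [-0.2, 0.9, 0.1]
grip_width: 0.7
top [] [(0.55, [0.4977, -0.3448, 0.0075]), (0.47, [0.8055, -0.0399, 0.0063])] [] [(0.92, [0.5296, 0.0393, -0.0012])] []
scene [(0.85, [0.6431, -0.2728, 0.0051]), (0.7, [0.6474, -0.1913, 0.0044]), (0.28, [0.6017, -0.0763, -0.0027]), (0.23, [0.4772, -0.3057, 0.0015])] [(0.76, [0.4504, -0.2614, 0.0081]), (0.61, [0.4296, -0.3299, 0.0058]), (0.6, [0.5018, -0.3529, 0.0069]), (0.55, [0.5226, -0.2799, 0.0084]), (0.48, [0.8105, -0.0436, 0.0014])] [(0.73, [0.4767, -0.3068, 0.0038])] [(0.61, [0.5333, 0.0384, -0.001])] [(0.98, [0.6427, -0.232, -0.0011])]
wrist [(0.96, [0.6501, -0.2709, 0.0037]), (0.89, [0.644, -0.1948, 0.0046])] [(0.97, [0.5017, -0.347, 0.0088]), (0.9, [0.4344, -0.3284, 0.0052]), (0.87, [0.4471, -0.2666, 0.0042])] [(0.79, [0.4799, -0.3021, -0.0002])] [(0.63, [0.5338, 0.0352, -0.0004]), (0.25, [0.5192, -0.2793, 0.0069])] [(0.61, [0.6495, -0.2287, 0.0001])]
shift [-0.052 -0.34  -0.155] turn [ 0.307 -0.     0.   ] pos [ 0.5745 -0.1839  0.1844] t 14.5 w 61.6
```

View pics/scene3.png

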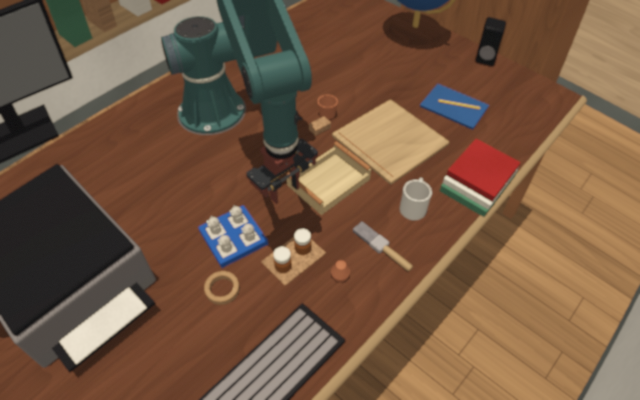

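View pics/wrist3.png

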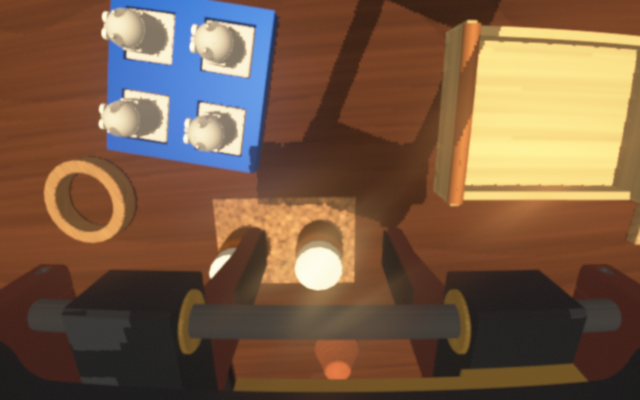

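Both jars are upright on the mat. In the scene view they are at about (282,258) and (303,240). Next is the first owl.

```bash
python3 d.py 0.519 -0.2795 0.16 -14; python3 -m handwheel '[[0,-0.34,-0.155,0.32,0,0,-0.36],[0,-0.34,-0.155,0.32,0,0,-0.36],[0,-0.34,-0.155,0.32,0,0,-0.36],[0,-0.34,-0.155,0.32,0,0,-0.36],[0,-0.34,-0.155,0.32,0,0,-0.36],[0,-0.34,-0.155,0.32,0,0,-0.36]]';  python3 d.py 0.519 -0.2795 0.036 -14
```

```text
shift [ 0.081 -0.332 -0.159] turn [ 0.332 -0.     0.   ] pos [ 0.5745 -0.1839  0.1844] t 14.5 w 61.6
time: 15.0
position: [0.5202, -0.2816, 0.1845]
tcp_rot: [[0.0, 0.237, 0.972], [0.0, 0.972, -0.237], [-1.0, 0.001, 0.0]]
contact_force: [0.2, 0.9, 0.2]
grip_width: 0.675
shift [ 0.495  0.005 -0.006] turn [ 0.01   0.    -0.001] pos [ 0.5202 -0.2816  0.1845] t 15.0 w 59.4
```

```bash
python3 -m handwheel '[[0.14,0.006,-0.005,0,0,0,-0.36],[0.28,0.006,-0.005,0,0,0,-0.36],[0.42,0.006,-0.005,0,0,0,-0.36],[0.485,0.006,-0.005,0,0,0,-0.36],[0.485,0.006,-0.005,0,0,0,-0.36],[0.485,0.006,-0.005,0,0,0,-0.36]]'; python3 d.py 0.519 -0.2795 0.036 -14;python3 -m handwheel '[[0,0,0,0,0,0,1],[0,0,0,0,0,0,1],[0,0,0,0,0,0,1],[0,0,0,0,0,0,1],[0,0,0,0,0,0,1],[0,0,0,0,0,0,1]]' 15;python3 d.py 0.519 -0.2795 0.036 -14;
```

```text
time: 15.5
position: [0.519, -0.2782, 0.0382]
tcp_rot: [[-0.002, 0.235, 0.972], [0.002, 0.972, -0.235], [-1.0, 0.001, -0.002]]
contact_force: [-0.8, -0.0, 0.4]
grip_width: 0.682
shift [ 0.007 -0.004  0.001] turn [ 0.015 -0.005 -0.002] pos [ 0.519  -0.2782  0.0382] t 15.5 w 60.0
time: 16.0
position: [0.5197, -0.2801, 0.0401]
tcp_rot: [[0.002, 0.236, 0.972], [-0.001, 0.972, -0.236], [-1.0, -0.0, 0.002]]
contact_force: [0.6, 1.4, 6.8]
grip_width: 0.337
shift [ 0.014  0.001 -0.003] turn [0.011 0.003 0.001] pos [ 0.5197 -0.2801  0.0401] t 16.0 w 29.7
```

```bash
python3 -m handwheel '[[-0.05,0,0,0,0,0,1],[-0.14,0,0,0,0,0,1],[-0.28,0,0,0,0,0,1],[-0.42,0,0,0,0,0,1],[-0.45,0.1,0,0,0,0,1],[-0.45,0.24,0,-0.08,0,0,1],[-0.45,0.38,0,-0.16,0,0,1],[-0.45,0.52,0,-0.24,0,0,1],[-0.45,0.66,0,-0.32,0,0,1],[-0.45,0.66,0,-0.32,0,0,1]]';python3 - <<'E'
from h import *
for n in ['top','scene']:
    p=grab(n,n+'4'); print(n,[spot(p,k,1) for k in ['tray','tray_front_bar','tray_rear_bar']])
E
python3 d.py 0.569 0.0717 0.17 -4.5
```

```text
time: 16.83
position: [0.5664, -0.0808, 0.1741]
tcp_rot: [[0.0, 0.072, 0.997], [0.003, 0.997, -0.072], [-1.0, 0.003, 0.0]]
contact_force: [0.4, -0.6, -1.4]
grip_width: 0.336
top [[(0.92, [0.5314, 0.0392, -0.0027])], [(0.85, [0.5371, 0.1374, 0.0523])], [(0.74, [0.5281, -0.0582, 0.0524])]]
scene [[(0.59, [0.5336, 0.0368, 0.0019])], [(0.93, [0.5372, 0.1336, 0.05])], [(0.94, [0.5224, -0.0591, 0.0486])]]
shift [ 0.013  0.534 -0.032] turn [-0.004 -0.     0.001] pos [ 0.5656 -0.0889  0.1739] t 17.23 w 29.5
```

View pics/scene4.png

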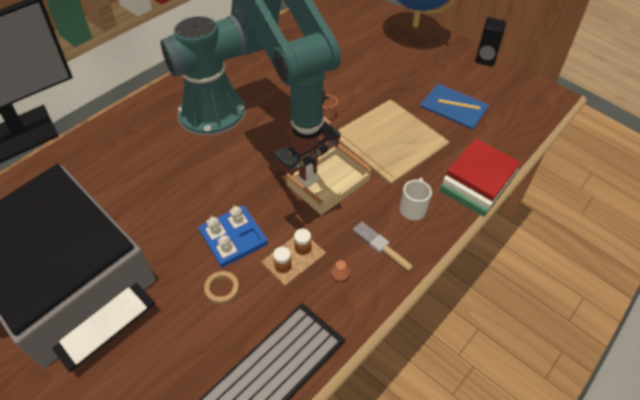

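The owl is held (scene ~(312,180)) and its cavity at (250,235) is empty. The tray hasn't moved.

```bash
python3 -m handwheel '[[0,0.14,0,0,0,0,1],[0,0.28,-0.01,0,0,0,1],[0,0.42,-0.02,0,0,0,1],[0,0.535,-0.028,0,0,0,1],[0,0.538,-0.028,0,0,0,1],[0.14,0.538,-0.028,0,0,0,1],[0.28,0.538,-0.028,0,0,0,1],[0.4,0.538,-0.028,0,0,0,1],[0.44,0.538,-0.028,0,0,0,1],[0.44,0.538,-0.028,0,0,0,1]]';python3 d.py 0.570 0.073 0.037 -4.5
```

```text
time: 18.07
position: [0.5678, 0.0728, 0.0387]
tcp_rot: [[-0.006, 0.08, 0.997], [-0.0, 0.997, -0.08], [-1.0, -0.001, -0.006]]
contact_force: [0.4, -0.8, -1.2]
grip_width: 0.337
shift [0.006 0.001 0.007] turn [-0.003 -0.012  0.002] pos [0.5678 0.0728 0.0387] t 18.07 w 29.7
```

```bash
python3 -m handwheel '[[0.005,0,0,0,0,0,1],[0.01,0,0,0,0,0,1],[0.015,0,0,0,0,0,1],[0.015,0,0,0,0,0,1]]';python3 d.py 0.570 0.073 0.037 -4.5
```

```text
time: 18.4
position: [0.5711, 0.0739, 0.0385]
tcp_rot: [[0.002, 0.079, 0.997], [-0.0, 0.997, -0.079], [-1.0, 0.0, 0.002]]
contact_force: [-0.2, 0.3, -0.7]
grip_width: 0.341
shift [ 0.005 -0.003 -0.003] turn [-0.001  0.004 -0.   ] pos [0.5711 0.0739 0.0385] t 18.4 w 30.0
```

```bash
python3 -m handwheel '[[0.005,0,0,0,0,0,1],[0.01,0,0,0,0,0,1],[0.01,0,0,0,0,0,1]]';python3 d.py 0.570 0.073 0.037 -4.5
```

```text
time: 18.65
position: [0.5715, 0.0741, 0.0359]
tcp_rot: [[0.003, 0.078, 0.997], [-0.0, 0.997, -0.078], [-1.0, -0.0, 0.003]]
contact_force: [-0.7, -1.1, 8.6]
grip_width: 0.339
shift [-0.004 -0.004 -0.005] turn [0.001 0.006 0.   ] pos [0.5715 0.0741 0.0359] t 18.65 w 29.9
```

```bash
python3 -m handwheel '[[0,0,0,0,0,0,-0.25],[0,0,0,0,0,0,-0.25],[0,0,0,0,0,0,-0.25],[0,0,0,0,0,0,-0.25],[-0.14,0,0,0,0,0,-0.25],[-0.28,0,0,0,0,0,-0.25],[-0.42,0,0,0,0,0,-0.25],[-0.45,-0.15,0,0,0,0,-0.36],[-0.45,-0.3,0,0,0,0,-0.36],[-0.45,-0.44,0,0,0,0,-0.36]]';python3 d.py 0.449 -0.2615 0.17 -14
```

```text
time: 19.48
position: [0.5613, -0.0502, 0.1712]
tcp_rot: [[0.003, 0.076, 0.997], [-0.001, 0.997, -0.076], [-1.0, -0.001, 0.003]]
contact_force: [1.1, 0.0, -0.2]
grip_width: 0.679
shift [ 0.003 -0.731 -0.32 ] turn [0.337 0.007 0.001] pos [ 0.5613 -0.0502  0.1712] t 19.48 w 59.8
```

```bash
python3 -m handwheel '[[0,-0.73,-0.32,0.33,0,0,-0.36],[0,-0.73,-0.32,0.33,0,0,-0.36],[0,-0.73,-0.32,0.33,0,0,-0.36],[0,-0.73,-0.32,0.33,0,0,-0.36],[0,-0.73,-0.32,0.33,0,0,-0.36],[0,-0.73,-0.32,0.33,0,0,-0.36],[0,-0.73,-0.32,0.33,0,0,-0.36],[0,-0.73,-0.32,0.33,0,0,-0.36],[0,-0.73,-0.32,0.33,0,0,-0.36]]';python3 - <<'E'
from h import *
p=grab('scene','s5');print(spot(p,'owl1'))
E
python3 d.py 0.449 -0.2615 0.038 -14
```

```text
time: 20.23
position: [0.4475, -0.2598, 0.1693]
tcp_rot: [[-0.0, 0.242, 0.97], [0.001, 0.97, -0.242], [-1.0, 0.001, -0.0]]
contact_force: [0.3, 0.0, 0.7]
grip_width: 0.681
[(0.82, [0.5, -0.3511, 0.0121]), (0.82, [0.4477, -0.2614, 0.0109]), (0.78, [0.4312, -0.3306, 0.0062]), (0.59, [0.5714, 0.0731, 0.0045])]
shift [ 0.438 -0.007  0.005] turn [ 0.004 -0.001 -0.001] pos [ 0.448  -0.2591  0.1693] t 20.33 w 59.8
```

View pics/s5.png

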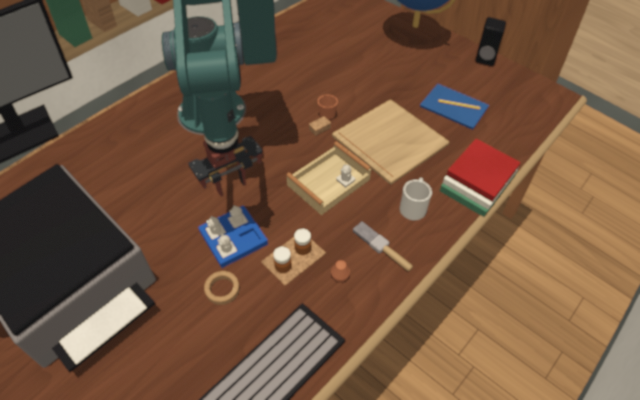

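The first owl is upright in the tray at (346,175). Grasping the next owl.

```bash
python3 -m handwheel '[[0.14,-0.007,0.004,0,0,0,-0.36],[0.28,-0.007,0.004,0,0,0,-0.36],[0.4,-0.007,0.004,0,0,0,-0.36],[0.436,-0.007,0.004,0,0,0,-0.36],[0.436,-0.007,0.004,0,0,0,-0.36],[0.436,-0.007,0.004,0,0,0,1],[0.436,-0.007,0.004,0,0,0,1],[0.436,-0.007,0.004,0,0,0,1],[0.436,-0.007,0.004,0,0,0,1],[0.436,-0.007,0.004,0,0,0,1]]';python3 d.py 0.449 -0.2615 0.038 -14; python3 -m handwheel '[[0,0,0,0,0,0,1],[-0.06,0,0,0,0,0,1],[-0.14,0,0,0,0,0,1],[-0.28,0,0,0,0,0,1],[-0.42,0,0,0,0,0,1],[-0.45,0.1,0,-0.05,0,0,1],[-0.45,0.24,0,-0.1,0,0,1],[-0.45,0.38,0,-0.2,0,0,1],[-0.45,0.52,0,-0.3,0,0,1],[-0.45,0.62,0,-0.32,0,0,1]]'; python3 d.py 0.5 0.0785 0.17 -4.5
```

```text
time: 21.17
position: [0.4492, -0.2625, 0.0402]
tcp_rot: [[0.002, 0.242, 0.97], [-0.0, 0.97, -0.242], [-1.0, 0.0, 0.002]]
contact_force: [8.4, 16.8, 13.4]
grip_width: 0.343
shift [ 0.007  0.003 -0.002] turn [-0.     0.005 -0.   ] pos [ 0.4492 -0.2625  0.0402] t 21.17 w 30.2
time: 22.0
position: [0.4932, -0.0794, 0.1746]
tcp_rot: [[0.001, 0.081, 0.997], [0.0, 0.997, -0.081], [-1.0, 0.0, 0.001]]
contact_force: [0.5, 0.4, -0.8]
grip_width: 0.336
shift [ 0.015  0.527 -0.02 ] turn [-0.005  0.003 -0.001] pos [ 0.4932 -0.0794  0.1746] t 22.0 w 29.6
```

```bash
python3 - <<'E'
from h import *
p=grab('scene','s6');print(spot(p,'owl1'),spot(p,'tray'))
E
python3 -m handwheel '[[0,0.14,0,0,0,0,1],[0,0.28,-0.01,0,0,0,1],[0,0.42,-0.02,0,0,0,1],[0,0.535,-0.02,0,0,0,1],[0,0.538,-0.02,0,0,0,1],[0.14,0.538,-0.02,0,0,0,1],[0.28,0.538,-0.02,0,0,0,1],[0.4,0.538,-0.02,0,0,0,1],[0.44,0.538,-0.02,0,0,0,1],[0.455,0.538,-0.02,0,0,0,1]]';python3 d.py 0.5 0.0785 0.037 -4.5
```

```text
[(0.86, [0.4996, -0.3525, 0.0102]), (0.78, [0.4932, -0.0787, 0.144]), (0.71, [0.5729, 0.0728, 0.0012]), (0.6, [0.4301, -0.3299, 0.0068])] [(0.67, [0.5363, 0.0331, 0.0016]), (0.3, [0.6474, -0.2711, 0.0059])]
time: 22.98
position: [0.4986, 0.0773, 0.0354]
tcp_rot: [[-0.005, 0.085, 0.996], [-0.001, 0.996, -0.085], [-1.0, -0.001, -0.005]]
contact_force: [-4.8, -1.4, 21.5]
grip_width: 0.339
shift [-0.006  0.004  0.004] turn [-0.012 -0.01   0.003] pos [0.4986 0.0773 0.0354] t 22.98 w 29.9
```

```bash
python3 -m handwheel '[[0,0,0,0,0,0,-0.25],[0,0,0,0,0,0,-0.25],[0,0,0,0,0,0,-0.25],[0,0,0,0,0,0,-0.25],[-0.14,0,0,0,0,0,-0.25],[-0.28,0,0,0,0,0,-0.25],[-0.42,0,0,0,0,0,-0.25],[-0.45,-0.15,0,0,0,0,-0.36],[-0.45,-0.3,0,0,0,0,-0.36],[-0.45,-0.44,0,0,0,0,-0.36]]';python3 d.py 0.5 -0.35 0.17 -14
```

```text
time: 23.82
position: [0.4914, -0.0455, 0.1746]
tcp_rot: [[0.005, 0.081, 0.997], [-0.002, 0.997, -0.081], [-1.0, -0.001, 0.005]]
contact_force: [0.2, -0.3, -0.6]
grip_width: 0.682
shift [ 0.017 -1.009  0.11 ] turn [0.327 0.01  0.001] pos [ 0.4914 -0.0455  0.1746] t 23.82 w 60.0
```

```bash
python3 -m handwheel '[[0,-1,0.11,0.33,0,0,-0.36],[0,-1,0.11,0.33,0,0,-0.36],[0,-1,0.11,0.33,0,0,-0.36],[0,-1,0.11,0.33,0,0,-0.36],[0,-1,0.11,0.33,0,0,-0.36],[0,-1,0.11,0.33,0,0,-0.36],[0,-1,0.11,0.33,0,0,-0.36],[0,-1,0.11,0.33,0,0,-0.36],[0,-1,0.11,0.33,0,0,-0.36],[0,-1,0.11,0.33,0,0,-0.36]]';python3 - <<'E'
from h import *
for n in ['scene','top','wrist']:
    p=grab(n,n+'7');print(spot(p,'owl1'),spot(p,'tray'))
E
python3 d.py 0.5 -0.349 0.038 -14
```

```text
time: 24.65
position: [0.4975, -0.3457, 0.1722]
tcp_rot: [[-0.0, 0.247, 0.969], [0.001, 0.969, -0.247], [-1.0, 0.001, -0.0]]
contact_force: [-0.2, -0.2, 0.4]
grip_width: 0.681
[(0.82, [0.4985, -0.3496, 0.0124]), (0.56, [0.434, -0.3273, 0.008]), (0.55, [0.4476, -0.0569, -0.0033]), (0.49, [0.4952, 0.0752, 0.0073]), (0.48, [0.5707, 0.0724, 0.0015])] [(0.86, [0.5378, 0.0327, -0.0009])]
[(0.82, [0.5678, 0.0737, 0.0098]), (0.67, [0.4951, 0.0753, 0.0121]), (0.61, [0.4971, -0.3466, 0.0057]), (0.56, [0.4319, -0.3262, 0.0122])] [(0.91, [0.5292, 0.039, 0.0004])]
[(0.83, [0.5011, -0.3459, 0.012]), (0.66, [0.4353, -0.3272, 0.0063])] [(0.49, [0.6433, -0.1935, 0.0004])]
shift [ 0.448 -0.011  0.009] turn [-0.006 -0.     0.   ] pos [ 0.4982 -0.3452  0.1723] t 25.1 w 59.7
```

View pics/top7.png

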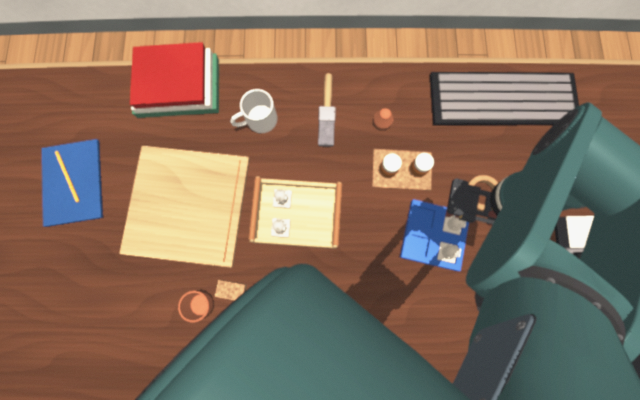

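Two owls are upright in the leading half of the tray. Third owl.

```bash
python3 -m handwheel '[[0.14,-0.008,0.006,0,0,0,-0.36],[0.28,-0.008,0.006,0,0,0,-0.36],[0.4,-0.008,0.006,0,0,0,-0.36],[0.446,-0.008,0.006,0,0,0,-0.36],[0.446,-0.008,0.006,0,0,0,-0.36],[0.446,-0.008,0.006,0,0,0,1],[0.446,-0.008,0.006,0,0,0,1],[0.446,-0.008,0.006,0,0,0,1],[0.446,-0.008,0.006,0,0,0,1],[0.446,-0.008,0.006,0,0,0,1]]';python3 d.py 0.5 -0.349 0.038 -14; python3 -m handwheel '[[0,0,0,0,0,0,1],[-0.06,0,0,0,0,0,1],[-0.14,0,0,0,0,0,1],[-0.28,0,0,0,0,0,1],[-0.42,0,0,0,0,0,1],[-0.45,0.1,0,-0.05,0,0,1],[-0.45,0.24,0,-0.1,0,0,1],[-0.45,0.38,0,-0.2,0,0,1],[-0.45,0.52,0,-0.3,0,0,1],[-0.45,0.62,0,-0.32,0,0,1]]'; python3 d.py 0.564 -0.003 0.17 -4.5
```

```text
time: 25.93
position: [0.5, -0.3494, 0.0398]
tcp_rot: [[0.002, 0.246, 0.969], [-0.002, 0.969, -0.246], [-1.0, -0.001, 0.002]]
contact_force: [0.3, 1.6, 1.5]
grip_width: 0.34
shift [ 0.006  0.001 -0.   ] turn [-0.008  0.005  0.002] pos [ 0.5    -0.3494  0.0398] t 25.93 w 29.9
time: 26.77
position: [0.5449, -0.1656, 0.1738]
tcp_rot: [[0.0, 0.086, 0.996], [0.001, 0.996, -0.086], [-1.0, 0.001, 0.0]]
contact_force: [-0.1, 0.5, -1.1]
grip_width: 0.337
shift [0.013 0.545 0.017] turn [-0.014  0.001 -0.001] pos [ 0.5449 -0.1656  0.1738] t 26.77 w 29.6
```

```bash
python3 - <<'E'
from h import *
p=grab('scene','s8');print(spot(p,'owl1'),spot(p,'tray'))
E
python3 -m handwheel '[[0,0.14,0,0,0,0,1],[0,0.28,0.01,0,0,0,1],[0,0.42,0.017,0,0,0,1],[0,0.54,0.018,-0.01,0,0,1],[0,0.555,0.018,-0.01,0,0,1],[0.14,0.555,0.018,-0.01,0,0,1],[0.28,0.555,0.018,-0.01,0,0,1],[0.4,0.555,0.018,-0.01,0,0,1],[0.44,0.555,0.018,-0.01,0,0,1],[0.45,0.555,0.018,-0.01,0,0,1]]';python3 d.py 0.564 -0.003 0.037 -4.5
```

```text
[(0.63, [0.4322, -0.3295, 0.0046]), (0.61, [0.5415, -0.1679, 0.1439]), (0.56, [0.4952, 0.0803, 0.007]), (0.47, [0.812, -0.0436, 0.0005]), (0.29, [0.3167, 0.2672, -0.0033])] [(0.86, [0.5357, 0.0359, 0.0007])]
time: 27.75
position: [0.5624, -0.0045, 0.0356]
tcp_rot: [[-0.006, 0.085, 0.996], [0.0, 0.996, -0.085], [-1.0, -0.0, -0.006]]
contact_force: [-6.3, 0.3, 14.3]
grip_width: 0.335
shift [-0.005  0.006  0.005] turn [-0.012 -0.013  0.001] pos [ 0.5624 -0.0045  0.0356] t 27.75 w 29.5
```

```bash
python3 -m handwheel '[[0,0,0,0,0,0,-0.2],[0,0,0,0,0,0,-0.2],[0,0,0,0,0,0,-0.2],[0,0,0,0,0,0,-0.2],[-0.14,0,0,0,0,0,-0.2],[-0.28,0,0,0,0,0,-0.2],[-0.42,0,0,0,0,0,-0.25],[-0.45,-0.15,0,0,0,0,-0.36],[-0.45,-0.3,0,0,0,0,-0.36],[-0.45,-0.44,0,0,0,0,-0.36]]';python3 d.py 0.432 -0.3305 0.17 -14
```

```text
time: 28.58
position: [0.556, -0.1281, 0.1762]
tcp_rot: [[0.005, 0.081, 0.997], [-0.002, 0.997, -0.081], [-1.0, -0.002, 0.005]]
contact_force: [1.1, -0.6, 0.7]
grip_width: 0.68
shift [ 0.02  -0.706 -0.358] turn [0.327 0.011 0.003] pos [ 0.556  -0.1281  0.1762] t 28.58 w 59.8
```

```bash
python3 -m handwheel '[[0.01,-0.7,-0.358,0.33,0,0,-0.36],[0.01,-0.7,-0.358,0.33,0,0,-0.36],[0.01,-0.7,-0.358,0.33,0,0,-0.36],[0.01,-0.7,-0.358,0.33,0,0,-0.36],[0.01,-0.7,-0.358,0.33,0,0,-0.36],[0.01,-0.7,-0.358,0.33,0,0,-0.36],[0.01,-0.7,-0.358,0.33,0,0,-0.36],[0.01,-0.7,-0.358,0.33,0,0,-0.36],[0.01,-0.7,-0.358,0.33,0,0,-0.36]]';python3 - <<'E'
from h import *
for n in ['top','scene']:
    p=grab(n,n+'9');print(spot(p,'owl1'),spot(p,'tray'))
E
python3 d.py 0.432 -0.3305 0.038 -14
```

```text
time: 29.33
position: [0.4303, -0.3267, 0.1707]
tcp_rot: [[0.001, 0.247, 0.969], [-0.0, 0.969, -0.247], [-1.0, 0.0, 0.001]]
contact_force: [0.2, 0.1, 0.1]
grip_width: 0.677
[(0.85, [0.5588, -0.0055, 0.0065]), (0.63, [0.5691, 0.0723, 0.0092]), (0.59, [0.4918, 0.0778, 0.0083]), (0.43, [0.4338, -0.3308, 0.011])] [(0.84, [0.53, 0.0386, -0.004])]
[(0.84, [0.5627, -0.0085, 0.0068]), (0.78, [0.5725, 0.0744, 0.0018]), (0.65, [0.4327, -0.3284, 0.0071]), (0.51, [0.4956, 0.0784, 0.0063])] [(0.58, [0.5352, 0.037, 0.0006])]
shift [ 0.441 -0.013  0.008] turn [-0.005  0.     0.   ] pos [ 0.4307 -0.3261  0.1704] t 29.63 w 59.7
```

View pics/top9.png

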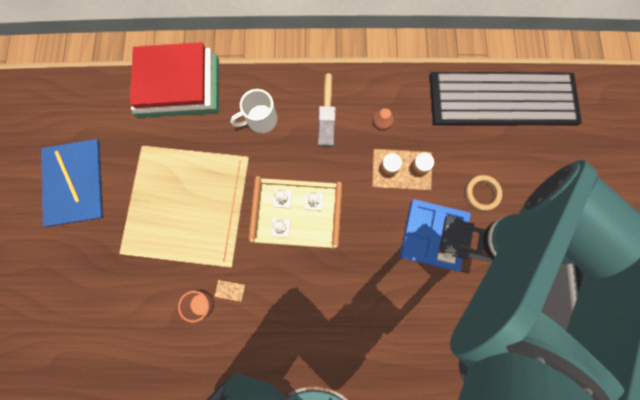

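Three owls are upright in the tray, at (282,197), (314,199) and (280,227). Last owl.

```bash
python3 -m handwheel '[[0.14,-0.01,0.007,0,0,0,-0.36],[0.28,-0.01,0.007,0,0,0,-0.36],[0.4,-0.01,0.007,0,0,0,-0.36],[0.438,-0.01,0.007,0,0,0,-0.36],[0.438,-0.01,0.007,0,0,0,-0.36],[0.438,-0.01,0.007,0,0,0,1],[0.438,-0.01,0.007,0,0,0,1],[0.438,-0.01,0.007,0,0,0,1],[0.438,-0.01,0.007,0,0,0,1],[0.438,-0.01,0.007,0,0,0,1]]';python3 d.py 0.432 -0.3305 0.038 -14; python3 -m handwheel '[[0,0,0,0,0,0,1],[-0.06,0,0,0,0,0,1],[-0.14,0,0,0,0,0,1],[-0.28,0,0,0,0,0,1],[-0.42,0,0,0,0,0,1],[-0.45,0.1,0,-0.05,0,0,1],[-0.45,0.24,0,-0.1,0,0,1],[-0.45,0.38,0,-0.2,0,0,1],[-0.45,0.52,0,-0.3,0,0,1],[-0.45,0.62,0,-0.33,0,0,1]]'; python3 d.py 0.492 0.002 0.17 -4.5
```

```text
time: 30.47
position: [0.4321, -0.331, 0.0402]
tcp_rot: [[0.002, 0.246, 0.969], [-0.002, 0.969, -0.246], [-1.0, -0.001, 0.002]]
contact_force: [0.4, 0.2, 0.8]
grip_width: 0.335
shift [ 0.007  0.002 -0.001] turn [-0.008  0.004  0.003] pos [ 0.4321 -0.331   0.0402] t 30.47 w 29.5
time: 31.3
position: [0.477, -0.1473, 0.1744]
tcp_rot: [[0.0, 0.081, 0.997], [0.001, 0.997, -0.081], [-1.0, 0.001, 0.0]]
contact_force: [0.2, 0.3, -0.5]
grip_width: 0.34
shift [0.015 0.5   0.01 ] turn [-0.005  0.001 -0.001] pos [ 0.477  -0.1473  0.1744] t 31.3 w 29.9
```

```bash
python3 - <<'E'
from h import *
p=grab('scene','s10');print(spot(p,'owl1'),spot(p,'tray'))
E
python3 -m handwheel '[[0,0.14,0,0,0,0,1],[0,0.28,0.01,0,0,0,1],[0,0.42,0.01,0,0,0,1],[0,0.505,0.01,0,0,0,1],[0,0.507,0.01,0,0,0,1],[0.14,0.507,0.01,0,0,0,1],[0.28,0.507,0.01,0,0,0,1],[0.4,0.507,0.01,0,0,0,1],[0.44,0.507,0.01,0,0,0,1],[0.455,0.507,0.01,0,0,0,1]]';python3 d.py 0.492 0.002 0.037 -4.5
```

```text
[(0.77, [0.5597, -0.0121, 0.0094]), (0.71, [0.4979, 0.0782, 0.0038]), (0.64, [0.4752, -0.1458, 0.1429]), (0.54, [0.5747, 0.0711, 0.0028])] [(0.69, [0.5354, 0.036, 0.0001])]
time: 32.28
position: [0.491, -0.0003, 0.0355]
tcp_rot: [[-0.005, 0.085, 0.996], [0.0, 0.996, -0.085], [-1.0, -0.0, -0.005]]
contact_force: [-5.1, 0.6, 20.4]
grip_width: 0.336
shift [-0.005  0.008  0.003] turn [-0.013 -0.01   0.001] pos [ 4.91e-01 -3.00e-04  3.55e-02] t 32.28 w 29.6
```

```bash
python3 -m handwheel '[[0,0,0,0,0,0,-0.2],[0,0,0,0,0,0,-0.2],[0,0,0,0,0,0,-0.2],[0,0,0,0,0,0,-0.2],[-0.14,0,0,0,0,0,-0.2],[-0.28,0,0,0,0,0,-0.2],[-0.42,0,0,0,0,0,0],[-0.55,-0.15,0,0,0,0,0.3],[-0.55,-0.3,0,0,0,0,0.3],[-0.55,-0.55,0,0,0,0,0.3]]';python3 -m handwheel '[[0,-0.3,0,0,0,0,0.3],[0,-0.3,0,0,0,0,0.3],[0,-0.3,0,0,0,0,0.3],[0,-0.3,0,0,0,0,0.3]]'; python3 - <<'E'
from h import *
for n in ['top','scene']:
    p=grab(n,n+'11');print(spot(p,'owl1'));
    for k in ['tray','tray_front_bar','tray_rear_bar','tray_front_left','tray_front_right','tray_rear_left','tray_rear_right','board']: print(k,spot(p,k,1))
    if n=='top':
      c=ray(p,[(260,177.5),(251,244)],.057);print(c)
E
python3 d.py 0.54 0.137 0.18 -4.5
```

```text
time: 33.12
position: [0.4855, -0.1135, 0.2044]
tcp_rot: [[0.007, 0.08, 0.997], [-0.003, 0.997, -0.08], [-1.0, -0.002, 0.008]]
contact_force: [0.9, -1.0, -0.4]
grip_width: 0.363
time: 33.45
position: [0.4759, -0.2046, 0.2009]
tcp_rot: [[0.001, 0.088, 0.996], [-0.001, 0.996, -0.088], [-1.0, -0.001, 0.001]]
contact_force: [-0.4, 0.3, 0.5]
grip_width: 0.35
[(0.77, [0.4906, 0.0756, 0.01]), (0.73, [0.4893, 0.0022, 0.0108]), (0.54, [0.5586, -0.0036, 0.0029]), (0.54, [0.5672, 0.07, 0.009])]
tray [(0.91, [0.5294, 0.0361, 0.0001])]
tray_front_bar [(0.74, [0.5416, 0.1377, 0.0537])]
tray_rear_bar [(0.9, [0.5259, -0.055, 0.0496])]
tray_front_left [(0.83, [0.4626, 0.1471, 0.0033])]
tray_front_right [(0.69, [0.6469, -0.2304, 0.0059])]
tray_rear_left [(0.57, [0.4453, -0.0597, 0.0014])]
tray_rear_right [(0.82, [0.6051, -0.0677, -0.0006])]
board [(0.75, [0.5555, 0.3188, -0.0016])]
[[0.6127515  0.1238648  0.057     ]
 [0.45298    0.14143737 0.057     ]]
[(0.59, [0.4903, -0.0009, 0.0063]), (0.49, [0.5635, -0.0101, 0.0069]), (0.49, [0.4981, 0.0785, 0.006]), (0.48, [0.5714, 0.0679, 0.0033])]
tray [(0.57, [0.5367, 0.0352, 0.0003])]
tray_front_bar [(0.65, [0.5382, 0.1354, 0.0484])]
tray_rear_bar [(0.65, [0.5217, -0.0585, 0.0494])]
tray_front_left [(0.74, [0.4594, 0.144, -0.0009])]
tray_front_right [(0.61, [0.6157, 0.1341, -0.0002])]
tray_rear_left [(0.7, [0.4468, -0.059, -0.006])]
tray_rear_right [(0.72, [0.6006, -0.076, 0.0014])]
board [(0.56, [0.5566, 0.3171, -0.0008])]
shift [0.068 1.143 0.119] turn [-0.01 -0.    0.  ] pos [ 0.4759 -0.2017  0.2003] t 34.45 w 31.0
```

View pics/top11.png

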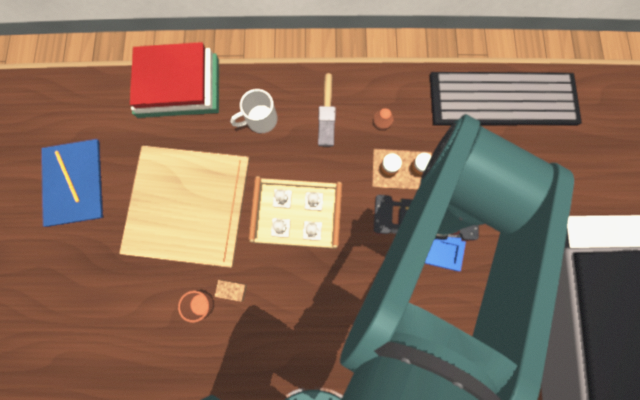

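All four owls stand in the tray and the tray hasn't moved. Now to the leading bar.

```bash
python3 -m handwheel '[[0,1,0.1,0,0,0,0.1],[0,1,0.1,0,0,0,0.1],[0,1,0.1,0,0,0,0.1],[0,1,0.1,0,0,0,0.1],[0,1,0.1,0,0,0,0.1],[0,1,0.1,0,0,0,0.1],[0,1,0.1,0,0,0,0.1],[0,1,0.1,0,0,0,0.1],[0,1,0.1,0,0,0,0.1]]';  python3 d.py 0.54 0.1365 0.042 -5
```

```text
time: 35.2
position: [0.5312, 0.0975, 0.2003]
tcp_rot: [[0.0, 0.079, 0.997], [0.0, 0.997, -0.079], [-1.0, 0.0, 0.0]]
contact_force: [0.4, 0.2, -0.0]
grip_width: 0.45
shift [0.528 0.132 0.019] turn [ 0.016  0.001 -0.001] pos [0.5312 0.0975 0.2003] t 35.2 w 39.6
```

```bash
python3 -m handwheel '[[0,0.13,0.019,0.016,0,0,0.1],[0,0.13,0.019,0.016,0,0,0.1],[0,0.13,0.019,0.016,0,0,0.1]]'; python3 - <<'E'
from h import *
p=grab('wrist','w12');print(spot(p,'tray_front_bar'))
E
python3 d.py 0.54 0.1365 0.042 -5
```

```text
time: 35.45
position: [0.5399, 0.1327, 0.2001]
tcp_rot: [[-0.0, 0.09, 0.996], [-0.001, 0.996, -0.09], [-1.0, -0.001, -0.0]]
contact_force: [-0.1, -0.4, -1.0]
grip_width: 0.452
[(0.8, [0.5399, 0.1351, 0.0479]), (0.5, [0.7895, 0.1292, 0.0008])]
shift [0.527 0.017 0.001] turn [-0.01  -0.001  0.002] pos [0.5394 0.1315 0.2001] t 35.55 w 39.4
```

View pics/w12.png

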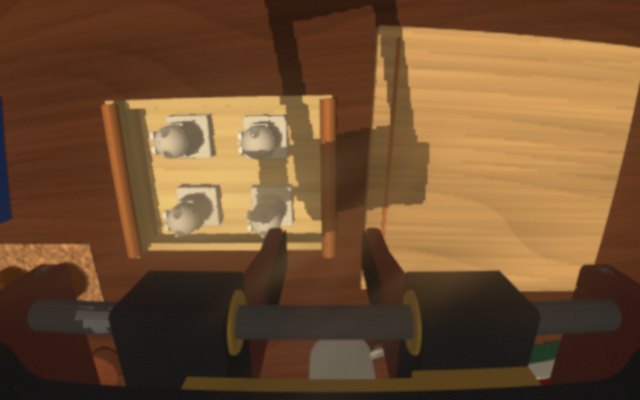

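The leading bar at (328,175) lies between the fingers. Descending and gripping.

```bash
python3 -m handwheel '[[0.14,0.013,0,0,0,0,0.1],[0.28,0.013,0,0,0,0,0.1],[0.42,0.013,0,0,0,0,0.1],[0.5,0.013,0,0,0,0,0.1],[0.525,0.013,0,0,0,0,0.1],[0.525,0.013,0,0,0,0,0.1],[0.525,0.013,0,0,0,0,0.1],[0.525,0.013,0,0,0,0,1],[0.525,0.013,0,0,0,0,1],[0.525,0.013,0,0,0,0,1]]' 35;python3 d.py 0.54 0.1365 0.042 -5;python3 -m handwheel '[[0,0,0,0,0,0,1],[0,0,0,0,0,0,1],[0,0,0,0,0,0,1]]';python3 d.py 0.54 0.1365 0.042 -5
```

```text
time: 36.38
position: [0.5415, 0.1371, 0.0445]
tcp_rot: [[0.003, 0.091, 0.996], [0.0, 0.996, -0.091], [-1.0, 0.001, 0.003]]
contact_force: [0.5, 0.4, -0.1]
grip_width: 0.262
shift [ 0.008 -0.003 -0.005] turn [-0.008  0.006 -0.001] pos [0.5415 0.1371 0.0445] t 36.38 w 23.1
time: 36.63
position: [0.5409, 0.1369, 0.0439]
tcp_rot: [[0.002, 0.091, 0.996], [-0.001, 0.996, -0.091], [-1.0, -0.0, 0.002]]
contact_force: [-0.1, -2.3, 6.9]
grip_width: 0.148
shift [ 0.006 -0.001 -0.003] turn [-0.007  0.004  0.001] pos [0.5409 0.1369 0.0439] t 36.63 w 13.0
```

```bash
python3 -m handwheel '[[-0.015,0,0,0,0,0,1],[-0.03,0,0,0,0,0,1],[-0.045,0,0,0,0,0,1],[-0.06,0,0,0,0,0,1],[-0.075,0,0,0,0,0,1],[-0.09,0,0,0,0,0,1],[-0.095,0,0,0,0,0,1],[-0.095,0,0,0,0,0,1]]';python3 d.py 0.54 0.1365 0.042 -5;  python3 - <<'E'
from h import *
p=grab('scene','s13');print(spot(p,'tray_front_bar'),spot(p,'tray_rear_left'),spot(p,'tray_rear_right'),spot(p,'tray_front_left'))
E
```

```text
time: 37.3
position: [0.5403, 0.1372, 0.0718]
tcp_rot: [[0.001, 0.092, 0.996], [0.0, 0.996, -0.092], [-1.0, 0.0, 0.001]]
contact_force: [0.1, 0.6, -6.6]
grip_width: 0.151
shift [ 0.099 -0.003 -0.001] turn [-0.009  0.001 -0.001] pos [0.5403 0.1372 0.0718] t 37.3 w 13.3
[(0.96, [0.5397, 0.1359, 0.0758])] [(0.76, [0.4447, -0.0478, -0.0076]), (0.52, [0.6152, 0.1397, 0.0297])] [(0.8, [0.5993, -0.0665, 0.0007]), (0.62, [0.5614, -0.0, 0.0153]), (0.31, [0.557, 0.3167, 0.0008])] [(0.73, [0.461, 0.154, 0.0267])]
```

View pics/s13.png

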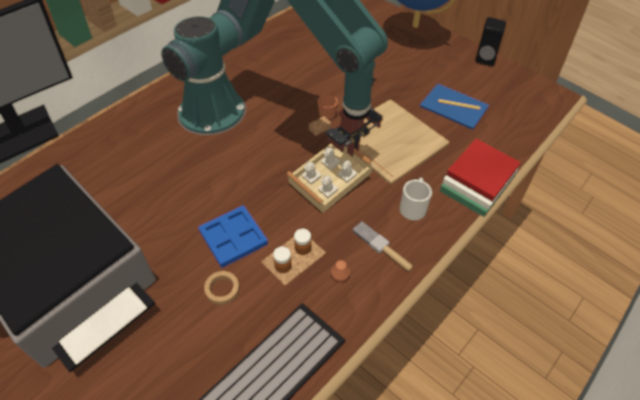

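The leading end is up 27 mm, the rear is on the desk, and the owls are standing. Pulling forward gently.

```bash
python3 -m handwheel '[[0,0.008,0,0,0,0,1],[0,0.02,0,0,0,0,1],[0,0.035,0,0,0,0,1],[0,0.05,0,0,0,0,1],[0,0.065,0,0,0,0,1],[0,0.08,0,0,0,0,1],[0,0.095,0,0,0,0,1],[0,0.11,0,0,0,0,1],[0,0.12,0,0,0,0,1],[0,0.125,0,0,0,0,1]]'; python3 -m handwheel '[[0,0.008,0,0,0,0,1],[0,0.02,0,0,0,0,1],[0,0.035,0,0,0,0,1],[0,0.05,0,0,0,0,1],[0,0.065,0,0,0,0,1],[0,0.08,0,0,0,0,1],[0,0.09,0,0,0,0,1],[0,0.1,0,0,0,0,1],[0,0.105,0,0,0,0,1],[0,0.105,0,0,0,0,1]]';python3 d.py 0.54 0.1365 0.042 -5;  python3 - <<'E'
from h import *
p=grab('scene','s14');print([spot(p,k,2) for k in ['tray_front_bar','tray_rear_left','tray_rear_right','tray_front_left','tray_front_right']])
E
```

```text
time: 38.38
position: [0.5436, 0.175, 0.0713]
tcp_rot: [[0.0, 0.091, 0.996], [-0.0, 0.996, -0.091], [-1.0, -0.0, 0.0]]
contact_force: [-0.0, -1.5, -5.4]
grip_width: 0.148
time: 39.22
position: [0.5465, 0.2064, 0.0713]
tcp_rot: [[0.0, 0.091, 0.996], [0.0, 0.996, -0.091], [-1.0, 0.0, 0.0]]
contact_force: [-0.3, 1.3, -4.3]
grip_width: 0.151
shift [ 0.098 -0.234 -0.   ] turn [-0.008  0.    -0.001] pos [0.5465 0.2064 0.0713] t 39.22 w 13.3
[[(0.79, [0.5454, 0.2076, 0.0761]), (0.59, [0.3169, 0.2675, -0.0011])], [(0.79, [0.451, 0.0201, -0.0063])], [(0.55, [0.6075, 0.0031, -0.0001]), (0.23, [0.5784, -0.4353, 0.0012])], [(0.8, [0.4672, 0.2232, 0.0258]), (0.51, [0.5623, 0.3184, 0.0007])], [(0.61, [0.6265, 0.2069, 0.0282])]]
```

View pics/s14.png

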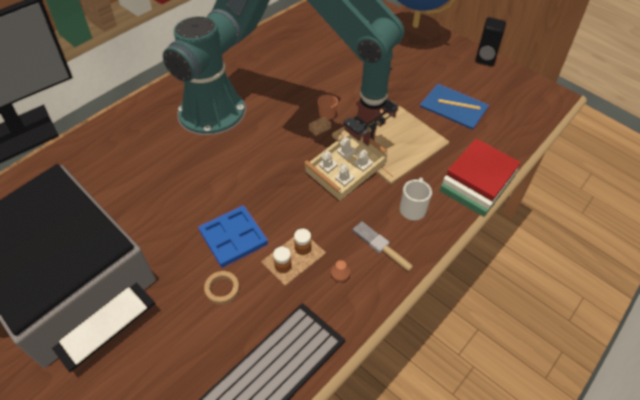

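The front is about 30 mm past the board edge. Lowering onto it.

```bash
python3 -m handwheel '[[0.008,0,0,0,0,0,1],[0.016,0,0,0,0,0,1],[0.022,0,0,0,0,0,1],[0.027,0,0,0,0,0,1],[0.03,0,0,0,0,0,1],[0.03,0,0,0,0,0,1]]';python3 d.py 0.54 0.1365 0.042 -5
```

```text
time: 40.02
position: [0.5466, 0.2059, 0.0625]
tcp_rot: [[0.0, 0.091, 0.996], [-0.0, 0.996, -0.091], [-1.0, 0.0, 0.0]]
contact_force: [-0.4, 2.5, -0.2]
grip_width: 0.149
shift [ 0.068 -0.232 -0.001] turn [-0.008  0.001 -0.   ] pos [0.5466 0.2059 0.0625] t 40.02 w 13.1
```

```bash
python3 -m handwheel '[[0.003,0,0,0,0,0,0.1],[0.003,0,0,0,0,0,0.1],[0.003,0,0,0,0,0,0.1],[0.003,0,0,0,0,0,0.1],[-0.05,0,0,0,0,0,0.1],[-0.15,0,0,0,0,0,0.1],[-0.29,0,0,0,0,0,0.1],[-0.4,0,0,0,0,0,0.1],[-0.4,0,0.05,0,0,0,0.1]]'; python3 - <<'E'
from h import *
for n in ['scene','top']:
    p=grab(n,n+'15');print([spot(p,k,1) for k in ['tray_front_bar','tray_rear_bar','tray_rear_left','tray_rear_right','tray_front_left','tray_front_right']],spot(p,'owl1'))
E
python3 d.py 0.53 -0.06 0.2 -5
```

```text
time: 40.77
position: [0.5631, 0.2054, 0.1893]
tcp_rot: [[0.008, 0.091, 0.996], [0.002, 0.996, -0.091], [-1.0, 0.003, 0.008]]
contact_force: [0.4, 0.5, -0.9]
grip_width: 0.448
[[(0.7, [0.5448, 0.2062, 0.0649])], [(0.57, [0.5284, 0.0103, 0.0473])], [(0.91, [0.4506, 0.018, -0.0068])], [(0.75, [0.6076, -0.0009, -0.0008])], [(0.71, [0.5692, 0.0651, 0.0145])], [(0.66, [0.6235, 0.2072, 0.0183])]] [(0.84, [0.5776, 0.149, 0.0171]), (0.48, [0.4942, 0.0744, 0.0071]), (0.33, [0.5468, 0.2028, 0.0644])]
[[(0.73, [0.611, 0.008, -0.0018])], [(0.97, [0.5308, 0.0151, 0.0533])], [(0.88, [0.449, 0.016, 0.0027])], [(0.72, [0.6089, 0.01, 0.0012])], [(0.62, [0.4695, 0.2212, 0.0213])], [(0.88, [0.621, 0.2115, 0.0191])]] [(0.85, [0.5765, 0.1432, 0.0215]), (0.83, [0.5648, 0.0709, 0.0122]), (0.73, [0.5, 0.1508, 0.0235]), (0.63, [0.494, 0.0776, 0.0151])]
shift [-0.059 -0.887 -0.023] turn [-0.008 -0.     0.   ] pos [0.5613 0.2044 0.1822] t 41.57 w 40.0
```

View pics/scene15.png

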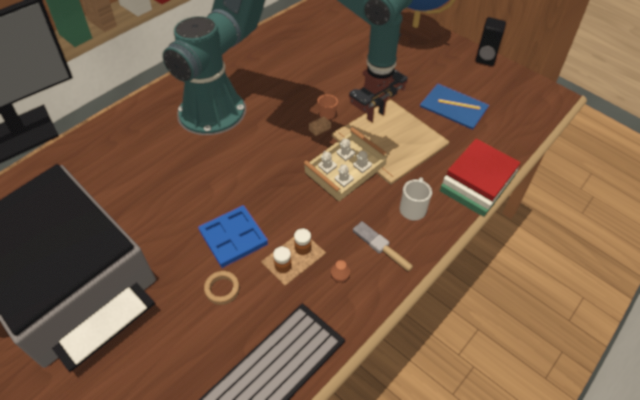

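The tray rests on the board edge with its rear on the desk, released, and the owls upright. To push squarely I'll turn the gripper 90° and use both open fingers as two contact points.

```bash
python3 -m handwheel '[[-0.05,-0.9,-0.02,0,0,0,0.1],[-0.05,-0.9,-0.02,0,0,0,0.1],[-0.05,-0.9,-0.02,0,0,0,0.1],[-0.05,-0.9,-0.02,0,0,0,0.1],[-0.05,-0.9,-0.02,0,0,0,0.1],[-0.05,-0.9,-0.02,0,0,0,0.1],[-0.05,-0.9,-0.02,0,0,0,0.1],[-0.05,-0.9,-0.02,0,0,0,0.1]]';python3 -c "
from h import *;print(robot.read_state()['joint_pos'].round(3))"; python3 d.py 0.525 -0.06 0.2 85;python3 d.py 0.525 -0.06 0.2 -95
```

```text
time: 42.23
position: [0.5307, -0.0681, 0.1979]
tcp_rot: [[0.001, 0.095, 0.995], [-0.002, 0.995, -0.095], [-1.0, -0.002, 0.001]]
contact_force: [-0.1, 0.4, -0.1]
grip_width: 0.45
[-0.256  0.299  1.692 -0.002  1.149 -1.73 ]
shift [-0.007  0.025 -0.022] turn [-3.158e+00 -1.000e-03  5.000e-03] pos [ 0.5307 -0.0681  0.1979] t 42.23 w 39.6
shift [-0.007  0.025 -0.022] turn [3.125e+00 5.000e-03 1.000e-03] pos [ 0.5307 -0.0681  0.1979] t 42.23 w 39.6
```

```bash
for i in 1 2 3; do python3 -m handwheel '[[0,0,0,1,0,0,-1],[0,0,0,1,0,0,-1],[0,0,0,1,0,0,-1],[0,0,0,1,0,0,-1],[0,0,0,1,0,0,-1]]' >/dev/null; done; python3 d.py 0.527 -0.03 0.16 -95.5
python3 - <<'E'
from h import *
for n in ['scene','top']:
    p=grab(n,n+'16');print([spot(p,k,1) for k in ['tray','tray_front_bar','tray_rear_bar','tray_rear_left','tray_rear_right','tray_front_left','tray_front_right']],spot(p,'owl1'))
E
```

```text
shift [ 0.124 -0.015 -0.111] turn [ 0.155 -0.    -0.   ] pos [ 0.5308 -0.0634  0.1973] t 43.48 w 87.7
[[(0.7, [0.5402, 0.1106, 0.0119])], [(0.88, [0.5463, 0.2065, 0.0657])], [], [(0.96, [0.4493, 0.0178, -0.0007])], [(0.85, [0.6076, 0.0014, 0.0009])], [], [(0.84, [0.627, 0.2067, 0.0203])]] [(0.81, [0.4944, 0.0742, 0.0096]), (0.73, [0.5015, 0.1539, 0.0198]), (0.7, [0.5652, 0.0666, 0.0116]), (0.64, [0.579, 0.147, 0.0179]), (0.6, [0.5388, 0.1124, 0.0072])]
[[(0.64, [0.5352, 0.1119, 0.0081])], [(0.67, [0.5459, 0.2061, 0.0701])], [(0.71, [0.5321, 0.0117, 0.0526])], [(0.73, [0.4515, 0.0166, 0.0001])], [(0.91, [0.6059, 0.0066, 0.0005])], [(0.59, [0.4699, 0.2218, 0.0223])], [(0.59, [0.6224, 0.2104, 0.0181])]] [(0.69, [0.574, 0.1454, 0.0213]), (0.43, [0.5009, 0.1537, 0.021]), (0.41, [0.4933, 0.0772, 0.0137])]
```

View pics/top16.png

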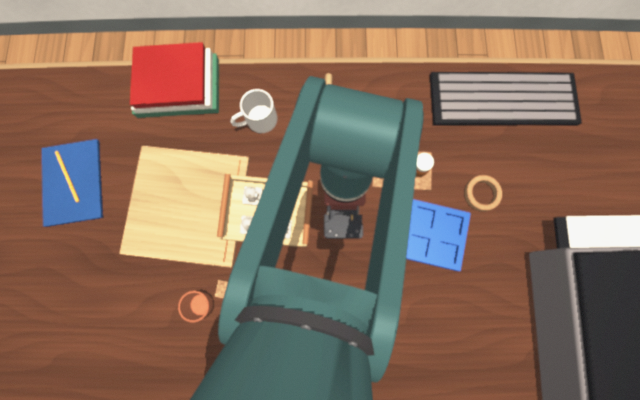

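```bash
python3 -m handwheel '[[0.05,-0.01,-0.09,0.155,0,0,-1],[0.15,-0.015,-0.1,0.155,0,0,-1],[0.28,-0.015,-0.1,0.155,0,0,-1],[0.42,-0.015,-0.1,0.155,0,0,-1],[0.51,-0.015,-0.1,0.155,0,0,-1],[0.51,-0.015,-0.1,0.155,0,0,-1],[0.51,-0.015,-0.1,0.155,0,0,-1]]'; python3 d.py 0.53 -0.006 0.045 -95.5
```

```text
time: 44.97
position: [0.5257, -0.0336, 0.0434]
tcp_rot: [[-0.004, 0.995, -0.098], [0.001, -0.098, -0.995], [-1.0, -0.004, -0.0]]
contact_force: [0.5, -0.4, 0.0]
grip_width: 0.999
shift [-0.005  0.005 -0.093] turn [-0.004 -0.001  0.007] pos [ 0.5257 -0.0336  0.0434] t 44.97 w 87.9
```

```bash
python3 -m handwheel '[[0,0.003,-0.02,0,0,0,-1],[0,0.005,-0.04,0,0,0,-1],[0,0.005,-0.06,0,0,0,-1],[0,0.005,-0.075,0,0,0,-1],[0,0.005,-0.09,0,0,0,-1],[0,0.005,-0.105,0,0,0,-1],[0,0.005,-0.12,0,0,0,-1],[0,0.005,-0.135,0,0,0,-1],[0,0.005,-0.15,0,0,0,-1],[0,0.005,-0.165,0,0,0,-1]]'; python3 - <<'E'
from h import *
for n in ['scene']:
    p=grab(n,n+'17');print([spot(p,k,1) for k in ['tray','tray_front_bar','tray_rear_bar','tray_rear_left','tray_rear_right','tray_front_left','tray_front_right']],spot(p,'owl1'))
E
```

```text
time: 45.8
position: [0.534, 0.0147, 0.0453]
tcp_rot: [[0.002, 0.995, -0.097], [-0.002, -0.097, -0.995], [-1.0, 0.002, 0.002]]
contact_force: [-0.5, -5.9, 4.5]
grip_width: 1.005
[[(0.81, [0.5443, 0.1382, 0.0102])], [(0.78, [0.5503, 0.2283, 0.0701])], [(0.92, [0.5302, 0.035, 0.0467])], [(0.9, [0.4534, 0.0402, -0.0044])], [(0.84, [0.6088, 0.0218, -0.0018])], [(0.84, [0.4689, 0.2423, 0.0212])], [(0.75, [0.6293, 0.2288, 0.0219])]] [(0.54, [0.5054, 0.1755, 0.0241]), (0.53, [0.58, 0.1737, 0.0187]), (0.45, [0.4972, 0.1005, 0.0102])]
```

View pics/scene17.png

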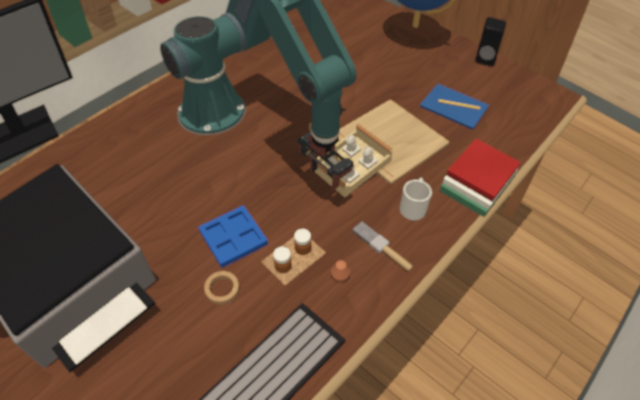

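The tray slides with about 6 N and the owls are standing. Pushing on.

```bash
python3 -m handwheel '[[0,0,-0.012,0,0,0,-1],[0,0,-0.025,0,0,0,-1],[0,0,-0.04,0,0,0,-1],[0,0,-0.055,0,0,0,-1],[0,0,-0.07,0,0,0,-1],[0,0,-0.085,0,0,0,-1],[0,0,-0.1,0,0,0,-1],[0,0,-0.112,0,0,0,-1],[0,0,-0.12,0,0,0,-1]]'; python3 -m handwheel '[[0,0,-0.012,0,0,0,-1],[0,0,-0.025,0,0,0,-1],[0,0,-0.04,0,0,0,-1],[0,0,-0.055,0,0,0,-1],[0,0,-0.07,0,0,0,-1],[0,0,-0.085,0,0,0,-1],[0,0,-0.1,0,0,0,-1],[0,0,-0.11,0,0,0,-1]]'; python3 - <<'E'
from h import *
for n in ['scene']:
    p=grab(n,n+'18');print([spot(p,k,1) for k in ['tray','tray_front_bar','tray_rear_bar','tray_rear_left','tray_rear_right','tray_front_left','tray_front_right']],spot(p,'owl1'))
E
```

```text
time: 47.0
position: [0.5368, 0.0516, 0.0444]
tcp_rot: [[0.0, 0.995, -0.097], [-0.0, -0.097, -0.995], [-1.0, 0.0, 0.0]]
contact_force: [-1.6, -5.4, 1.1]
grip_width: 1.0
time: 47.67
position: [0.5403, 0.0835, 0.0449]
tcp_rot: [[0.001, 0.995, -0.097], [-0.002, -0.097, -0.995], [-1.0, 0.001, 0.002]]
contact_force: [-0.9, -10.9, 7.9]
grip_width: 1.001
[[(0.62, [0.5531, 0.2077, 0.0207])], [(0.56, [0.5566, 0.2956, 0.0852])], [(0.83, [0.5371, 0.1052, 0.0501])], [(0.59, [0.4621, 0.1159, -0.005])], [(0.91, [0.6147, 0.0927, -0.0028])], [(0.83, [0.4799, 0.3143, 0.0387])], []] [(0.7, [0.5114, 0.2466, 0.0343]), (0.57, [0.5772, 0.1619, 0.0217]), (0.5, [0.5023, 0.174, 0.0176]), (0.47, [0.5894, 0.2408, 0.03])]
```

View pics/scene18.png

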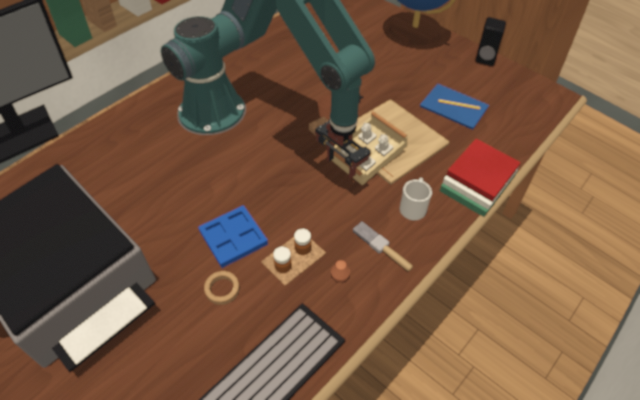

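The middle is about 23 mm past the edge and the leading end is riding up (38 mm). Backing off as advised.

```bash
python3 -m handwheel '[[0,0,0.005,0,0,0,-1],[0,0,0.01,0,0,0,-1],[0,0,0.02,0,0,0,-1],[0,0,0.05,0,0,0,-1],[0,0,0.09,0,0,0,-1],[0,0,0.09,0,0,0,-1],[0,0,0.09,0,0,0,-1]]'; python3 - <<'E'
from h import *
for n in ['scene','top']:
    p=grab(n,n+'19');print([spot(p,k,1) for k in ['tray','tray_front_bar','tray_rear_bar','tray_rear_left','tray_rear_right','tray_front_left','tray_front_right']],spot(p,'owl1'))
E
```

```text
time: 48.7
position: [0.5372, 0.056, 0.0443]
tcp_rot: [[-0.0, 0.995, -0.1], [-0.0, -0.1, -0.995], [-1.0, -0.0, 0.0]]
contact_force: [-0.0, 0.6, 0.5]
grip_width: 1.005
[[(0.72, [0.5513, 0.2091, 0.0151])], [(0.62, [0.5553, 0.3072, 0.0632])], [(0.97, [0.5384, 0.1154, 0.0639])], [(0.76, [0.4601, 0.1177, 0.006])], [(0.62, [0.6153, 0.0958, 0.0143])], [(0.67, [0.4782, 0.3191, 0.0159])], [(0.97, [0.6355, 0.3062, 0.0171])]] [(0.73, [0.5853, 0.2448, 0.0195]), (0.6, [0.5804, 0.166, 0.022]), (0.58, [0.5121, 0.2532, 0.0216]), (0.54, [0.5021, 0.176, 0.0185])]
[[(0.95, [0.5448, 0.2056, 0.0107])], [(0.73, [0.5585, 0.3075, 0.0697])], [(0.57, [0.5412, 0.1151, 0.0692])], [], [], [], [(0.67, [0.6357, 0.3076, 0.0181])]] [(0.72, [0.5731, 0.1694, 0.0175]), (0.64, [0.5017, 0.1733, 0.0236])]
```

View pics/scene19.png

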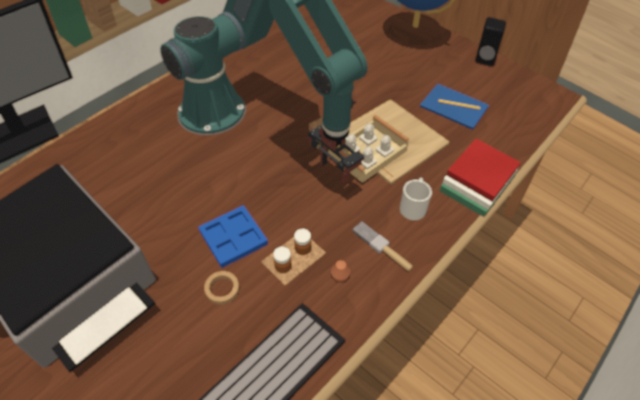

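The tray tipped flat: both bars read z≈0.064, and the owls are upright. Raising 15 mm and pushing on.

```bash
python3 -m handwheel '[[-0.03,0,0,0,0,0,-1],[-0.053,0,-0.02,0,0,0,-1],[-0.053,0,-0.05,0,0,0,-1],[-0.053,0,-0.08,0,0,0,-1],[-0.053,0,-0.1,0,0,0,-1],[-0.053,0,-0.115,0,0,0,-1],[-0.053,0,-0.13,0,0,0,-1],[-0.053,0,-0.145,0,0,0,-1],[-0.053,0,-0.16,0,0,0,-1],[-0.053,0,-0.175,0,0,0,-1]]';python3 -m handwheel '[[0,0,-0.012,0,0,0,-1],[0,0,-0.025,0,0,0,-1],[0,0,-0.04,0,0,0,-1],[0,0,-0.055,0,0,0,-1],[0,0,-0.07,0,0,0,-1],[0,0,-0.085,0,0,0,-1],[0,0,-0.1,0,0,0,-1],[0,0,-0.11,0,0,0,-1]]'; python3 - <<'E'
from h import *
for n in ['scene']:
    p=grab(n,n+'20');print([spot(p,k,1) for k in ['tray','tray_front_bar','tray_rear_bar','tray_rear_left','tray_rear_right','tray_front_left','tray_front_right']],spot(p,'owl1'))
E
```

```text
time: 50.43
position: [0.5423, 0.1088, 0.0602]
tcp_rot: [[-0.0, 0.995, -0.097], [-0.002, -0.097, -0.995], [-1.0, -0.0, 0.002]]
contact_force: [-0.6, -6.4, 4.2]
grip_width: 0.999
time: 51.1
position: [0.5456, 0.1418, 0.0602]
tcp_rot: [[-0.0, 0.995, -0.097], [-0.002, -0.097, -0.995], [-1.0, -0.0, 0.002]]
contact_force: [-0.8, -6.4, 3.3]
grip_width: 1.0
[[(0.91, [0.5563, 0.2563, 0.016])], [(0.87, [0.561, 0.3558, 0.0623])], [(0.78, [0.5403, 0.1605, 0.0659])], [(0.78, [0.4647, 0.1644, 0.0099])], [(0.67, [0.6436, -0.2729, 0.0038])], [(0.72, [0.4833, 0.3672, 0.0143])], [(0.73, [0.6419, 0.3535, 0.0152])]] [(0.65, [0.5847, 0.2146, 0.0244]), (0.57, [0.5911, 0.2931, 0.0163]), (0.53, [0.463, 0.1646, 0.0078]), (0.5, [0.5117, 0.2245, 0.0195]), (0.45, [0.5177, 0.3002, 0.0214])]
```

View pics/scene20.png

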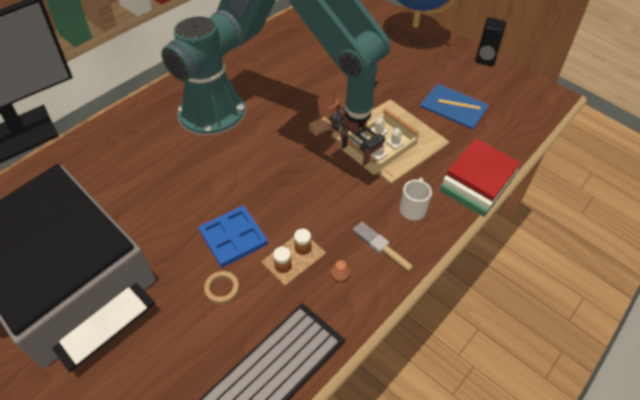

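```bash
python3 -m handwheel '[[0,0,-0.012,0,0,0,-1],[0,0,-0.025,0,0,0,-1],[0,0,-0.04,0,0,0,-1],[0,0,-0.055,0,0,0,-1],[0,0,-0.07,0,0,0,-1],[0,0,-0.085,0,0,0,-1],[0,0,-0.1,0,0,0,-1],[0,0,-0.11,0,0,0,-1]]';python3 -m handwheel '[[0,0,-0.012,0,0,0,-1],[0,0,-0.025,0,0,0,-1],[0,0,-0.04,0,0,0,-1],[0,0,-0.055,0,0,0,-1],[0,0,-0.07,0,0,0,-1],[0,0,-0.08,0,0,0,-1],[0,0,-0.085,0,0,0,-1],[0,0,-0.085,0,0,0,-1]]';  python3 -m handwheel '[[0,0,0.02,0,0,0,-1],[0,0,0.08,0,0,0,-1],[0,0,0.2,0,0,0,-1],[-0.1,0,0.3,0,0,0,-1],[-0.24,0,0.4,0,0,0,-1],[-0.38,0,0.5,0,0,0,-1],[-0.5,0,0.6,0,0,0,-1],[-0.5,0,0.7,0,0,0,-1],[-0.5,0,0.8,0,0,0,-1],[-0.5,0,0.9,0,0,0,-1]]'; python3 - <<'E'
from h import *
for n in ['scene','top']:
    p=grab(n,n+'21');print([(k,spot(p,k,1)) for k in ['tray','tray_front_bar','tray_rear_bar','tray_rear_left','tray_rear_right','tray_front_left','tray_front_right','board','mug','cup','sandblock','bird']],spot(p,'owl1'),spot(p,'jar1'))
E
```

```text
time: 52.22
position: [0.5488, 0.1758, 0.0601]
tcp_rot: [[-0.0, 0.995, -0.098], [0.0, -0.098, -0.995], [-1.0, -0.0, -0.0]]
contact_force: [-0.1, -3.4, 0.3]
grip_width: 0.995
time: 52.88
position: [0.5515, 0.2011, 0.0601]
tcp_rot: [[0.0, 0.995, -0.098], [0.001, -0.098, -0.995], [-1.0, 0.0, -0.001]]
contact_force: [-0.1, -0.3, -0.2]
grip_width: 1.001
time: 53.72
position: [0.5262, -0.071, 0.2129]
tcp_rot: [[0.006, 0.995, -0.098], [-0.002, -0.098, -0.995], [-1.0, 0.006, 0.001]]
contact_force: [0.1, -0.3, -0.7]
grip_width: 0.997
[('tray', [(0.76, [0.5635, 0.3169, 0.0164])]), ('tray_front_bar', [(0.66, [0.5709, 0.4163, 0.062])]), ('tray_rear_bar', [(0.61, [0.5511, 0.2207, 0.062])]), ('tray_rear_left', [(0.85, [0.4744, 0.2231, 0.0121])]), ('tray_rear_right', [(0.56, [0.6273, 0.2037, 0.0127])]), ('tray_front_left', [(0.58, [0.4901, 0.4241, 0.0156])]), ('tray_front_right', [(0.6, [0.6495, 0.4115, 0.0154])]), ('board', []), ('mug', [(0.91, [0.7861, 0.1315, 0.0001])]), ('cup', [(0.61, [0.3142, 0.266, -0.0013])]), ('sandblock', [(0.66, [0.342, 0.1944, -0.0014])]), ('bird', [(0.7, [0.7752, -0.18
[... 275 characters left out ...]
58, 0.3147, 0.0128])]), ('tray_front_bar', [(0.78, [0.57, 0.4175, 0.0684])]), ('tray_rear_bar', [(0.61, [0.5566, 0.2188, 0.0675])]), ('tray_rear_left', [(0.94, [0.4745, 0.222, 0.016])]), ('tray_rear_right', [(0.67, [0.6309, 0.2085, 0.0165])]), ('tray_front_left', [(0.62, [0.4907, 0.4278, 0.0196])]), ('tray_front_right', []), ('board', []), ('mug', [(0.77, [0.7871, 0.135, 0.001])]), ('cup', [(0.88, [0.3132, 0.2702, -0.0026])]), ('sandblock', [(0.67, [0.3473, 0.1979, -0.0028])]), ('bird', [])] [(0.9, [0.5198, 0.3568, 0.0251]), (0.86, [0.5864, 0.2777, 0.0186]), (0.68, [0.5998, 0.3504, 0.024]), (0.65, [0.5145, 0.2817, 0.0213])] [(0.69, [0.5705, 0.4162, 0.0658]), (0.5, [0.6518, -0.2766, 0.0033])]
```

View pics/scene21.png

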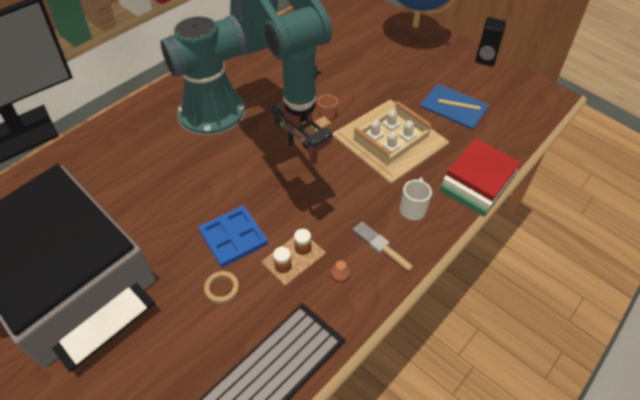

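View pics/top21.png

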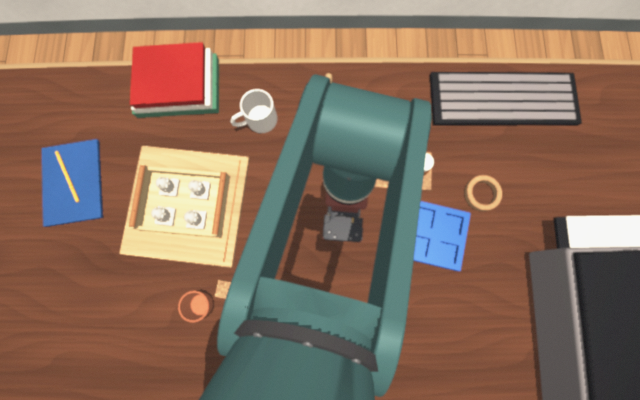

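The tray is flat and centred on the board, with all four owls upright and the jars on the mat. The arm is clear, so I'm handing in.

```bash
python3 - <<'E'
from h import *
s=robot.read_state();print(s['time'],abs(s['dq']).max())
p=grab('scene');print(spot(p,'tray',1),spot(p,'owl1'))
print(robot.finish_job())
E
```

```text
55.2167 0.0018945481840049589
[(0.96, [0.5652, 0.3155, 0.0128])] [(0.56, [0.5903, 0.2693, 0.0228]), (0.53, [0.5151, 0.2824, 0.0205]), (0.5, [0.5264, 0.3601, 0.021]), (0.48, [0.6016, 0.3516, 0.0192])]
the job is handed in; nothing more can be done
None
```

The job was done in the order asked and handed in at about 55 s of the 208 s limit.

- **Moves:** I stood both jars upright on the cork mat and moved all four owls from the mould to the tray. I then lifted the tray's leading end, pulled it about 30 mm onto the board edge with the trailing end on the desk, and let go. I pushed from behind with the open fingers, backed off when the nose rode up so the tray tipped flat, and pushed on.
- **Last checks:** The tray was flat, with its underside at about 15 mm and both grip bars level. Its centre was near (0.56, 0.316), within about 1 cm of the board's centre, so it lay wholly on the board with about 30 mm or more to spare all round. All four owls stood upright in it. The scene camera showed both jars upright on the mat. The mug, cup, sanding block and bird read where they started, the tape and brush looked unmoved in the pictures, and the arm was clear of everything.
- **Checks that failed or disagreed:** In the last top view the arm hid most of the mat and the detector missed the bird and one jar. The board itself was not detected in either last view, so I placed it from its earlier position. The two cameras differed by up to 6 mm on the tray. I did not see the tray get knocked at any point.

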